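# Tip the corn rounds into the pan under the swivel tap

### The job

Get the corn ready for cooking: swing the tap's spout well clear of the pan, then gather every corn round into the tipping tray with its end gate shut, lower the gate all the way and only then tip the tray by its handle so that all the corn slides out over the gate into the pan. Then let the tray back down level, close the gate fully, and swing the spout back so that its nozzle is over the middle of the pan. Keep the spout clear while the tray is tipped, and do not disturb the mug, the jar and the cutlery box.

Things in the scene. Friction and masses are not known exactly. Their poses are not given: they have to be found in the camera images.
- corn1: Corn-on-the-cob round: a yellow cylinder 44 mm across and 30 mm high, 40 g, pale core; origin at its centre, z along its axis. At the start it stands upright on the chopping board (top 12 mm above the counter). There are 3 to 5 of them; an absent one reads None
- corn2: Corn-on-the-cob round: a yellow cylinder 44 mm across and 30 mm high, 40 g, pale core; origin at its centre, z along its axis. At the start it stands upright on the chopping board (top 12 mm above the counter). There are 3 to 5 of them; an absent one reads None
- corn3: Corn-on-the-cob round: a yellow cylinder 44 mm across and 30 mm high, 40 g, pale core; origin at its centre, z along its axis. At the start it stands upright on the chopping board (top 12 mm above the counter). There are 3 to 5 of them; an absent one reads None
- corn4: Corn-on-the-cob round: a yellow cylinder 44 mm across and 30 mm high, 40 g, pale core; origin at its centre, z along its axis. At the start it stands upright on the chopping board (top 12 mm above the counter). There are 3 to 5 of them; an absent one reads None
- corn5: Corn-on-the-cob round: a yellow cylinder 44 mm across and 30 mm high, 40 g, pale core; origin at its centre, z along its axis. At the start it stands upright on the chopping board (top 12 mm above the counter). There are 3 to 5 of them; an absent one reads None
- board: White plastic chopping board, fixed, 220 x 200 x 12 mm; origin at the centre of its underside
- stand: Steel stand of the tipping tray, fixed. Origin on the counter, straight under the tray's pivot line; its x axis is parallel to that line, its +y axis runs from the gate end to the tray's handle end, z up. Base plate 170 x 230 x 6 mm; cheeks at x = -82..-76 and 76..82 mm beside the gate end, 156 mm high
- tray_in (a point): Centre of the aluminium tray's inner floor (140 mm above the counter when level), 100 mm from the gate along its y axis. Axes as the stand's, turning with the tray. Inside 136 mm (x) by 200 mm (y), walls 35 mm high and 5 mm thick (x sides) and 6 mm (handle end), open on top; the gate closes the -y end
- tray_hinge (a point): The tray's pivot and also the gate's hinge: one point on the floor edge at the gate end, 140 mm above the counter; both turn about the stand's x axis through it
- tray_handle (a point): Grip point on the tray's handle: a black bar of 14 x 14 mm section that sticks out 55 mm level from the middle of the handle-end wall, 22 mm above the tray's floor; the point is 35 mm outside the wall, 241 mm from the pivot in y. Pinch it from above with the fingers on its two x sides: it can then turn in the fingers as the tray is tipped
- tray (a joint): Tip angle of the tray in rad: 0 level and resting on its stand, grows as the handle end is lifted, stop at 1.05. About 0.45 kg; a damped hinge, it sinks back to level by itself in about a second when let go. Corn starts to slide at about 0.5 to 0.65
- gate_tab (a point): Grip point on the gate's tab: a black bar 14 mm wide (x), 12 mm thick, that stands up 44 mm from the middle of the gate's top edge; shut, the point is 70 mm above the hinge, 30 mm above the gate's edge and 7.5 mm outside the hinge (stand's -y). Pinch it from above with the fingers on its two x sides: it can then turn in the fingers. The gate is a plate 146 mm wide, 6 mm thick and 40 mm high
- gate (a joint): Angle of the gate in rad: 0 shut (upright at the tray's end), grows as its top swings outward (to the stand's -y, over the pan) and down; 1.57, its stop, is fully lowered, in line with the floor like a chute. Stiff hinge (0.09 N m), stays where it is left
- pan: Black pan, fixed, 230 mm across, 60 mm high, walls 4 mm; origin at the centre of its underside on the counter. Two small loop handles at its sides. Its near rim is just under the gate's end
- tap: Steel tap column, fixed, 38 mm across (foot 60 mm), 210 mm high, beyond the pan; origin at its foot. It carries the spout
- spout (a joint): Angle of the tap's spout in rad about the vertical column: at 0 it points along the tap's -x axis, over the pan; positive turns counter-clockwise from above (nozzle towards the chopping board side), negative towards and past the tray's far side; stops at -1.9 and 1.9. Stiff (0.12 N m), stays where it is left
- spout_hinge (a point): Point on the spout's vertical axis, 232 mm above the counter; the spout is a steel tube 22 mm thick at this height, 210 mm long
- nozzle (a point): Centre of the nozzle's mouth at the spout's end, 192 mm above the counter, 210 mm from the column's axis; the nozzle is 24 mm across
- spout_knob (a point): Grip point of the black knob that stands on the spout's end: upright cylinder 16 mm across, from 243 to 289 mm above the counter; the point is at 272 mm, straight above the nozzle. Pinch it from above
- mug: White mug, 82 mm across, 95 mm high, a bystander; origin at the centre of its underside
- jar: Glass jar with a black cap, 60 mm across, 100 mm high, a bystander; origin at the centre of its underside
- cutlery_box: Black cutlery box, 80 x 160 x 50 mm, a bystander; origin at the centre of its underside
There are look-alikes about, which are no part of the job. What is shaped like the corn4 but pink or red is not meant.

How it is judged:
On the way, in this order (a step that is already met when the one before it is completed fails the run):
1. the spout is swung clear: its nozzle is more than 35 mm outside the pan's rim (horizontal distance between nozzle and pan above 0.15 m), for 0.2 s.
2. every corn round lies in the tray, with the gate still shut and the tray level (x of corn1 in the frame of tray_in between -0.068 and 0.068 m and y of corn1 in the frame of tray_in between -0.1 and 0.1 m and z of corn1 in the frame of tray_in between 0 and 0.05 m and x of corn2 in the frame of tray_in between -0.068 and 0.068 m and y of corn2 in the frame of tray_in between -0.1 and 0.1 m and z of corn2 in the frame of tray_in between 0 and 0.05 m and x of corn3 in the frame of tray_in between -0.068 and 0.068 m and y of corn3 in the frame of tray_in between -0.1 and 0.1 m and z of corn3 in the frame of tray_in between 0 and 0.05 m and x of corn4 in the frame of tray_in between -0.068 and 0.068 m and y of corn4 in the frame of tray_in between -0.1 and 0.1 m and z of corn4 in the frame of tray_in between 0 and 0.05 m and x of corn5 in the frame of tray_in between -0.068 and 0.068 m and y of corn5 in the frame of tray_in between -0.1 and 0.1 m and z of corn5 in the frame of tray_in between 0 and 0.05 m and value of joint gate below 0.2 rad and value of joint tray below 0.1 rad), for 0.3 s.
3. the gate is lowered fully with the tray level (value of joint gate above 1.45 rad and value of joint tray below 0.15 rad), for 0.2 s.
4. the tray is tipped with its gate down (value of joint tray above 0.4 rad and value of joint gate above 1.4 rad), for 0.1 s.
5. all the corn is in the pan (horizontal distance between each of corn1, corn2, corn3, corn4, corn5 and pan below 0.112 m and height (world z) of each of corn1, corn2, corn3, corn4, corn5 below 0.07 m), for 0.2 s.
At the end, for the whole second after the job is handed in: All the corn lies at rest in the pan; the tray is level (under 0.06 rad), the gate is shut (under 0.15 rad) and the nozzle is within 50 mm of the pan's centre, seen from above (all of step 5 and value of joint tray below 0.06 rad and value of joint gate below 0.15 rad and horizontal distance between nozzle and pan below 0.05 m and linear speed of each of corn1, corn2, corn3, corn4, corn5 below 0.03 m/s); the robot touches nothing.
It fails at once if the spout is back over the pan while the tray is tipped (value of joint tray above 0.4 rad and horizontal distance between nozzle and pan below 0.12 m).
It fails at once if the tray is tipped before the gate is down (value of joint tray above 0.4 rad and value of joint gate below 1 rad).
It fails at once if the mug is pushed more than 4 cm or tipped over (distance of mug from where it was at the start of the episode above 0.04 m or angle between mug's own z axis and vertical above 0.5 rad).
It fails at once if the jar is pushed more than 4 cm or tipped over (distance of jar from where it was at the start of the episode above 0.04 m or angle between jar's own z axis and vertical above 0.5 rad).
It fails at once if the cutlery box is pushed more than 4 cm or tipped over (distance of cutlery_box from where it was at the start of the episode above 0.04 m or angle between cutlery_box's own z axis and vertical above 0.5 rad).
Of corn1, corn2, corn3, corn4, corn5 only 3 to 5 are there at a start; the rules pass over those that are not, and their reading is None.
At some moment in a run one of corn1, corn2, corn3, corn4, corn5 may be knocked a few centimetres aside while the robot is not near it.
Once in a run the grip may slacken for a moment while it holds something.
It also fails if it takes over 210 s, if anything falls off the work surface, if the arm or the gripper's body presses on something with over 40 N, if the wrist force passes 120 N, or if a joint passes its speed limit or range.

### The arm

A 6-joint arm with a two-finger parallel gripper is mounted at the origin on the work surface. World frame = base frame: x ahead of the robot, y to its left, z up, the work surface at z = 0. Lengths are in m, angles in rad, forces in N, time in s.
With the tool pointing down it reaches from about 0.375 to 0.975 m from the base axis. Payload 3.8 kg.
Tool frame: the origin (TCP) lies at the very end of the fingers, on their centre line; the grasp point (between the pads) lies 19 mm behind it; y points along the fingers, x is the direction in which the jaws open and shut, and the axes are right-handed (so a half turn about y gives the same grasp; the last joint's range is limited). The gripper opens to 85 mm and grips with 20 to 120 N. Pads are 22 mm wide; open, the fingers measure 114 mm over their backs; the gripper's body (76 mm by 85 mm) begins 54 mm behind the grasp point. The pads swing forward as they close: fully open they stand 13 mm farther back than shut.
Start: joints at [1.224, 0.264, 1.604, -0, 1.274, -0.037], TCP at [0.206, 0.643, 0.231] pointing down, gripper open.
Joint ranges: [-2.63, 2.63], [-0.94, 2.18], [0.31, 2.57], [-1.31, 4.45], [0, 2.66], [-2.55, 2.55]. Speed limits (rad/s): [2.57, 2.57, 3.14, 3.14, 3.14, 3.14].

### API

Orientations are given as a rotation vector (axis times angle).
In Python, from workcell import bot, cams gives the robot as it stands.
- The arm moves only by the tool play_rows, never from a script. Its argument "motion" is a list of rows, each a list of 2 entries, a list of its own where there are three numbers: the shift along the world's x, y, z normalised to -1 to 1, where 1 is 400 mm, then the turn, a rotation vector about the world's x, y, z normalised to -1 to 1, where 1 is pi/4 rad. In form: [[[tx, ty, tz], [ax, ay, az]], ...]. A call has 1 to 10 rows; each row is the pose to reach, as a shift and turn from the pose commanded when the call began; what a row does not reach only later rows make up. A row lasts 1/8 s, in which the tool goes at most 62.5 mm and 10.7 degrees, less where a joint would pass 70% of its speed; a pose out of reach is approached as far as the arm can. A call with a number of a shift or a turn outside -1 to 1 is refused whole. A call with a gripper value outside its range is refused whole. "gripper" is the closure, from 0 (fully open) to 1 (shut), set as the call begins (left out, the last holds). The fingers move at their own pace and stop on an object; "squeeze" is the grip in N (left out, the last holds). Time passes only in rows, so rows that repeat a pose let the fingers close. It gives the time, the measured TCP pose, the force and the opening at its end, in the units of the state.
- bot.read_state(): the state, without advancing time (a new reading comes with each control period).
- cams.read_camera(name): name is "scene" or "top" or "wrist"; returns (picture, depth): 400x640x3 uint8, red, green, blue; 400x640 float32, m along the optical axis (not along the pixel's ray), 0 where there is no reading.
- cams.calibration(name): a dict with "mtx" (3x3 intrinsics, pixels), "R" (3x3) and "t" (3): a world point X has camera coordinates R X + t; the wrist camera has in their place "tool_from_camera" (4x4, takes a point from camera to tool coordinates, whose origin is the TCP and whose axes are the tool frame's). Camera axes: x right, y down, z forward; pixel columns grow to the right and rows downward; lengths in m; the calibration is good to about 2 mm. A picture is of the moment at which its call begins: read the wrist's pose just before it. calibration takes no time and is no camera call.
- bot.finish_job(): hands the job in, once; it reports no verdict.
Trained networks look in the newest picture that a camera, given by its name, has taken for a name from the list of things; names that differ only in an ending like _2 or _b are one class to them, and where a whole thing is asked for, a point or a joint stands for the part that bears it (a point fixed in the world has none). Each returns a list of dicts, best first, with "conf" (0 to 1); they miss things now and then, are a little off and sometimes report something else, mostly with a low value. They report only what shows in the picture. A call takes as long as a camera call. They do not tell look-alikes from the thing itself.
- cams.recognise(camera, label): "xyz" ([x, y, z] in m, in the coordinates of the camera as it stood for that picture, good to about 4 mm: the middle of the surface that is visible of it).
- cams.regions_of(camera, label): "mask" (400x640 bool, what is visible of it).
- cams.mark_of(camera, label): "xyz" ([x, y, z] in m, in the coordinates of the camera as it stood for that picture, good to about 4 mm: a listed point, or the origin of a listed thing).
The state is a dict: "time": time; "q": joint angles; "joint_vel": joint speeds; "joint_torque": joint torques, N m; "tool_pos": TCP position; "tcp_rot": TCP orientation; "wrist_force": force on the tool from outside, world axes, zero at the start; "torque": the same for the moment, N m; "width": opening from 0.0 (shut) to 1.0 (fully open).
Only numpy, scipy, OpenCV 4.12 (cv2) and the standard library are available. Lean on these libraries where they do the work, as an engineer would, in place of code of your own. Each camera call takes 0.05 s, during which the arm holds its last target.

## Working session

There is one attempt and no reset: what is moved stays moved. The work goes in short steps, Python scripts to look and compute and a tool call to move; the robot and the scene stay as the last step left them, time stands still between calls to the robot, and variables do not carry over. Pictures are saved under pics/ and viewed, and the job is handed in when it is done.

Besides the shell and the picture viewer there is one more tool, called after "Call:" as name([rows], argument=value, ...), one row to a line, values as JSON. play_rows: Moves the arm, as the interface text tells. Its arguments: {"type":"object","properties":{"motion":{"type":"array","items":{"type":"array"}},"gripper":{"type":"number"},"squeeze":{"type":"number"}},"required":["motion"]}

```bash
ls; mkdir -p pics; cat > h.py <<'E'
from workcell import bot, cams
import numpy as np, cv2
from scipy.spatial.transform import Rotation as Rn
def cam2w(name,p,st=None):
    c=cams.calibration(name); p=np.asarray(p,float)
    if name=='wrist':
        st=st or bot.read_state(); T=np.array(c['tool_from_camera'])
        q=T[:3,:3]@p+T[:3,3]
        return Rn.from_rotvec(st['tcp_rot']).as_matrix()@q+np.array(st['tool_pos'])
    return np.array(c['R']).T@(p-np.array(c['t']).ravel())
def cloud(name,d,st=None):
    c=cams.calibration(name);K=np.array(c['mtx'])
    v,u=np.indices(d.shape)
    P=np.stack([(u-K[0,2])/K[0,0]*d,(v-K[1,2])/K[1,1]*d,d],-1)
    if name=='wrist':
        T=np.array(c['tool_from_camera']);P=P@T[:3,:3].T+T[:3,3]
        return P@Rn.from_rotvec(st['tcp_rot']).as_matrix().T+np.array(st['tool_pos'])
    return (P-np.array(c['t']).ravel())@np.array(c['R'])
def save(name,fn):
    st=bot.read_state(); im,d=cams.read_camera(name); cv2.imwrite('pics/'+fn,im[:,:,::-1]); return im,d,st
E
python3 - <<'E'
from h import *
print({k:np.round(v,3) for k,v in bot.read_state().items()})
for n in ['scene','top']:
    save(n,n+'0.png')
    for l in ['corn1','stand','tray_in','tray_hinge','tray_handle','gate_tab','pan','tap','spout_hinge','nozzle','spout_knob','mug','jar','cutlery_box','board']:
        r=cams.mark_of(n,l)
        print(n,l,[(round(x['conf'],2),np.round(cam2w(n,x['xyz']),3).tolist()) for x in r])
E
```

```text
pics
{'time': np.float64(0.0), 'q': array([ 1.224,  0.265,  1.605, -0.   ,  1.274, -0.037]), 'joint_vel': array([ 0.   , -0.   ,  0.   ,  0.   ,  0.   ,  0.001]), 'joint_torque': array([-1.0000e-03, -5.1512e+01, -3.6731e+01, -0.0000e+00,  1.3000e-02,
       -0.0000e+00]), 'tool_pos': array([0.206, 0.642, 0.23 ]), 'tcp_rot': array([-1.341, -0.977,  0.98 ]), 'wrist_force': array([ 0.436,  0.759, -0.783]), 'torque': array([-0.01 ,  0.041, -0.012]), 'width': np.float64(1.001)}
scene corn1 [(0.77, [0.437, -0.393, 0.029]), (0.75, [0.5, -0.342, 0.031]), (0.7, [0.564, -0.41, 0.029]), (0.68, [0.44, -0.296, 0.027]), (0.6, [0.327, -0.307, 0.018]), (0.51, [0.338, -0.229, 0.014]), (0.4, [0.737, -0.023, 0.003])]
scene stand [(0.72, [0.507, 0.066, 0.0])]
scene tray_in [(0.83, [0.487, 0.162, 0.14]), (0.74, [0.472, 0.301, 0.164])]
scene tray_hinge [(0.81, [0.504, 0.066, 0.14])]
scene tray_handle [(0.88, [0.473, 0.3, 0.164])]
scene gate_tab [(0.97, [0.504, 0.052, 0.212]), (0.2, [0.498, -0.341, 0.031])]
scene pan [(0.68, [0.519, -0.071, 0.007]), (0.54, [0.527, -0.023, 0.193])]
scene tap [(0.87, [0.74, 
[... 717 characters left out ...]
ray_in [(0.75, [0.494, 0.164, 0.139])]
top tray_hinge [(0.61, [0.505, 0.068, 0.138]), (0.49, [0.523, -0.027, 0.275])]
top tray_handle [(0.55, [0.474, 0.306, 0.16])]
top gate_tab [(0.65, [0.505, 0.056, 0.209])]
top pan [(0.77, [0.518, -0.069, 0.001]), (0.34, [0.527, -0.026, 0.277])]
top tap [(0.79, [0.738, -0.019, -0.001]), (0.47, [0.696, 0.343, -0.001])]
top spout_hinge [(0.95, [0.741, -0.025, 0.238])]
top nozzle [(0.45, [0.494, 0.167, 0.141])]
top spout_knob [(0.59, [0.527, -0.029, 0.274])]
top mug [(0.91, [0.337, 0.434, 0.005])]
top jar [(0.66, [0.696, 0.344, -0.002])]
top cutlery_box [(0.79, [0.715, -0.253, -0.003])]
top board [(0.73, [0.504, -0.342, -0.0]), (0.68, [0.561, -0.41, 0.026])]
```

View pics/scene0.png

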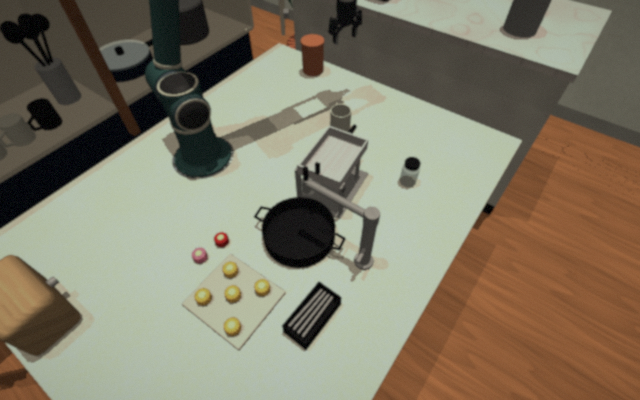

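View pics/top0.png

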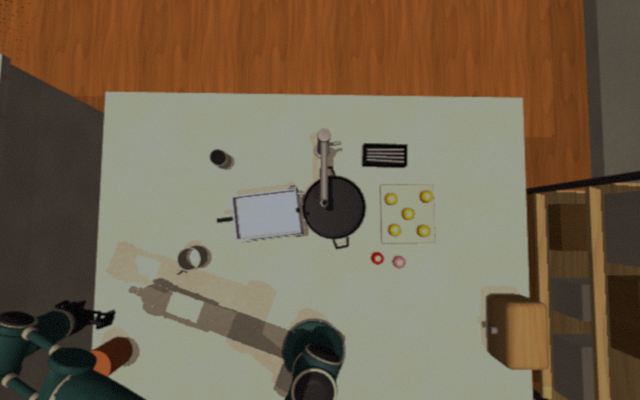

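The pictures show five yellow rounds on the board (top view pixels about 391,199; 408,213; 425,196; 394,230; 424,230). The look-alikes are red at (377,258) and pink at (399,262). The tray runs left of the pan and the spout is over the pan.

```bash
python3 - <<'E'
from h import *
st=bot.read_state();print(np.round(Rn.from_rotvec(st['tcp_rot']).as_matrix(),3))
for k,l in enumerate(['tray_hinge','tray_handle','gate_tab','spout_knob','spout_hinge','pan','tray_in']):
  for n in ['scene','top']:
    A=[]
    for i in range(3):
        cams.read_camera(n); A+=[np.round(cam2w(n,x['xyz']),3).tolist() for x in cams.mark_of(n,l)[:1]]
    print(l,n,A)
E
```

```text
[[ 0.305  0.    -0.952]
 [ 0.952 -0.     0.305]
 [-0.    -1.    -0.   ]]
tray_hinge scene [[0.504, 0.065, 0.144], [0.507, 0.066, 0.143], [0.508, 0.062, 0.144]]
tray_hinge top [[0.502, 0.066, 0.139], [0.505, 0.066, 0.138], [0.504, 0.064, 0.139]]
tray_handle scene [[0.473, 0.298, 0.164], [0.471, 0.299, 0.166], [0.472, 0.302, 0.166]]
tray_handle top [[0.472, 0.303, 0.163], [0.474, 0.303, 0.162]]
gate_tab scene [[0.503, 0.055, 0.213], [0.506, 0.052, 0.21], [0.506, 0.054, 0.211]]
gate_tab top [[0.738, -0.021, 0.235], [0.505, 0.056, 0.211], [0.506, 0.055, 0.213]]
spout_knob scene [[0.526, -0.03, 0.273], [0.528, -0.024, 0.274], [0.526, -0.027, 0.273]]
spout_knob top [[0.524, -0.025, 0.273], [0.525, -0.025, 0.276], [0.527, -0.025, 0.276]]
spout_hinge scene [[0.731, -0.023, 0.231], [0.734, -0.025, 0.23], [0.733, -0.021, 0.234]]
spout_hinge top [[0.738, -0.018, 0.235], [0.739, -0.024, 0.236], [0.74, -0.023, 0.234]]
pan scene [[0.525, -0.069, 0.004], [0.524, -0.07, 0.005], [0.522, -0.07, 0.005]]
pan top [[0.52, -0.067, 0.001], [0.504, 0.065, 0.141], [0.521, -0.067, -0.002]]
tray_in scene [[0.487, 0.161, 0.14], [0.491, 0.162, 0.143], [0.492, 0.162, 0.142]]
tray_in top [[0.496, 0.166, 0.14], [0.504, -0.348, -0.004], [0.491, 0.166, 0.14]]
```

Call:
play_rows([
  [[0.4,-0.835,0.325],[0,0,-0.716]],
  [[0.4,-0.835,0.325],[0,0,-0.716]],
  [[0.4,-0.835,0.325],[0,0,-0.716]],
  [[0.4,-0.835,0.325],[0,0,-0.716]],
  [[0.4,-0.835,0.325],[0,0,-0.716]],
  [[0.4,-0.835,0.325],[0,0,-0.716]],
  [[0.4,-0.835,0.325],[0,0,-0.716]],
  [[0.4,-0.835,0.325],[0,0,-0.716]],
], gripper=0, squeeze=40)

```text
time: 6.8
tool_pos: [0.3662, 0.3086, 0.3618]
tcp_rot: [-1.5, -0.546, 0.544]
wrist_force: [-0.1, 0.8, 0.6]
width: 1.001
```

Call:
play_rows([
  [[0.4,-0.835,0],[0,0,-0.716]],
  [[0.4,-0.835,0],[0,0,-0.716]],
  [[0.4,-0.835,0],[0,0,-0.716]],
  [[0.4,-0.835,0],[0,0,-0.716]],
  [[0.4,-0.835,0],[0,0,-0.716]],
  [[0.4,-0.835,0],[0,0,-0.716]],
  [[0.4,-0.835,0],[0,0,-0.716]],
  [[0.4,-0.835,0],[0,0,-0.716]],
])

```text
time: 7.8
tool_pos: [0.5257, -0.0236, 0.3599]
tcp_rot: [-1.566, -0.106, 0.11]
wrist_force: [0.2, 0.7, -0.4]
width: 1.0
```

Call:
play_rows([
  [[0,-0.005,-0.14],[0,0,0]],
  [[0,-0.005,-0.265],[0,0,0]],
  [[0,-0.005,-0.265],[0,0,0]],
  [[0,-0.005,-0.265],[0,0,0]],
])

```text
time: 8.3
tool_pos: [0.5266, -0.0258, 0.2572]
tcp_rot: [-1.568, -0.11, 0.107]
wrist_force: [0.9, -0.1, 0.8]
width: 1.0
```

Call:
play_rows([
  [[0,0,0],[0,0,0]],
  [[0,0,0],[0,0,0]],
  [[0,0,0],[0,0,0]],
  [[0,0,0],[0,0,0]],
  [[0,0,0],[0,0,0]],
  [[0,0,0],[0,0,0]],
], gripper=1, squeeze=30)

```text
time: 9.05
tool_pos: [0.5264, -0.0273, 0.2559]
tcp_rot: [-1.568, -0.108, 0.106]
wrist_force: [2.0, 0.3, 2.2]
width: 0.173
```

Call:
play_rows([
  [[0.013,-0.105,0],[0,0,0]],
  [[0.0465,-0.2045,0],[0,0,0]],
  [[0.099,-0.2955,0],[0,0,0]],
  [[0.169,-0.3745,0],[0,0,0]],
  [[0.253,-0.438,0],[0,0,0]],
  [[0.348,-0.4835,0],[0,0,0]],
  [[0.424,-0.505,0],[0,0,0]],
  [[0.424,-0.505,0],[0,0,0]],
  [[0.424,-0.505,0],[0,0,0]],
])

```text
time: 10.18
tool_pos: [0.6947, -0.2374, 0.2558]
tcp_rot: [-1.58, -0.104, 0.106]
wrist_force: [-2.8, -18.3, 1.1]
width: 0.174
```

Call:
play_rows([
  [[0,0,0],[0,0,0]],
  [[0,0,0],[0,0,0]],
  [[0,0,0],[0,0,0]],
  [[0,0,0],[0,0,0]],
  [[0,0,0.14],[0,0,0]],
  [[0,0,0.25],[0,0,0]],
  [[0,0,0.25],[0,0,0]],
], gripper=0)

```text
time: 11.05
tool_pos: [0.6975, -0.2294, 0.3623]
tcp_rot: [-1.572, -0.115, 0.1]
wrist_force: [-0.3, 0.6, -0.3]
width: 1.0
```

```bash
python3 - <<'E'
from h import *
save('top','top1.png')
print([(round(x['conf'],2),np.round(cam2w('top',x['xyz']),3).tolist()) for x in cams.mark_of('top','spout_knob')])
print([(round(x['conf'],2),np.round(cam2w('top',x['xyz']),3).tolist()) for x in cams.mark_of('top','corn1')])
E
```

```text
[(0.74, [0.693, -0.231, 0.277])]
[(0.35, [0.44, -0.398, 0.026]), (0.21, [0.494, 0.165, 0.141])]
```

View pics/top1.png

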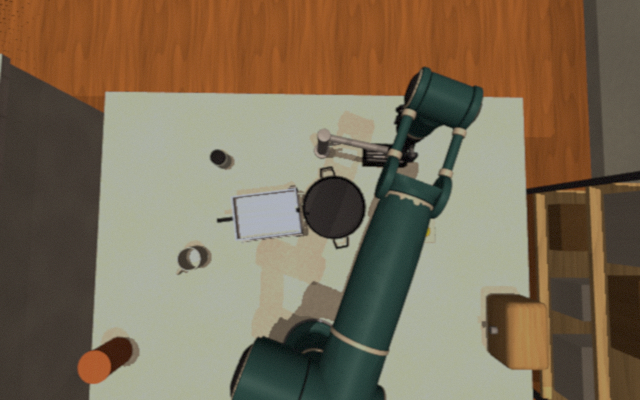

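Call:
play_rows([
  [[-0.494,-0.277,0],[0,0,-1]],
  [[-0.494,-0.277,0],[0,0,-1]],
  [[-0.494,-0.277,0],[0,0,-1]],
  [[-0.494,-0.277,0],[0,0,-1]],
  [[-0.494,-0.277,-0.15],[0,0,-1]],
  [[-0.494,-0.277,-0.15],[0,0,-1]],
])

```text
time: 11.95
tool_pos: [0.4927, -0.3368, 0.2863]
tcp_rot: [-1.505, 0.521, -0.495]
wrist_force: [0.1, 0.2, -0.6]
width: 1.0
```

Call:
play_rows([
  [[0,0,0],[0,0,-1]],
  [[0,0,0],[0,0,-1]],
  [[0,0,0],[0,0,-1]],
  [[0,0,0],[0,0,-1]],
  [[0,0,0],[0,0,-1]],
  [[0,0,0],[0,0,-1]],
])

```text
time: 12.7
tool_pos: [0.4985, -0.3399, 0.2961]
tcp_rot: [-1.272, 1.105, -1.106]
wrist_force: [1.0, 0.3, 0.1]
width: 1.001
```

```bash
cat >> h.py <<'E'
def corns(fn):
    im,d,st=save('wrist',fn)
    P=cloud('wrist',d,st)
    hsv=cv2.cvtColor(im,cv2.COLOR_RGB2HSV)
    m=((d>0)&(hsv[:,:,0]>15)&(hsv[:,:,0]<40)&(hsv[:,:,1]>80)&(P[:,:,2]>.016)).astype(np.uint8)
    m=cv2.morphologyEx(m,cv2.MORPH_CLOSE,np.ones((7,7)))
    n,L,s,c=cv2.connectedComponentsWithStats(m)
    out=[]
    for i in range(1,n):
        if s[i,4]<60: continue
        q=P[(L==i)]; 
        t=q[q[:,2]>np.percentile(q[:,2],90)-.006]
        (cx,cy),r=cv2.minEnclosingCircle(t[:,:2].astype(np.float32))
        print('px',c[i].round(),'area',s[i,4],'top',t[:,2].mean().round(3),'med',np.median(t[:,:2],0).round(4),'circ',round(cx,4),round(cy,4),round(r,4))
    return st
E
python3 - <<'E'
from h import *
st=corns('w1.png'); print(st['time'],st['tool_pos'],st['tcp_rot'],st['q'])
E
```

```text
px [253.   8.] area 497 top 0.053 med [ 0.679  -0.2246] circ 0.6258 -0.2615 0.0874
px [315.  20.] area 74 top 0.045 med [ 0.6771 -0.3132] circ 0.6774 -0.3125 0.0094
px [ 68. 119.] area 4314 top 0.063 med [0.5187 0.0173] circ 0.5474 -0.1427 0.1896
px [104.  28.] area 242 top 0.054 med [ 0.6331 -0.067 ] circ 0.6312 -0.0597 0.0188
px [177.  56.] area 150 top 0.065 med [ 0.6048 -0.1489] circ 0.5952 -0.231 0.1023
px [204. 124.] area 635 top 0.071 med [ 0.5057 -0.1807] circ 0.5377 -0.2401 0.097
px [282. 115.] area 879 top 0.043 med [ 0.5565 -0.2813] circ 0.5606 -0.2955 0.0371
px [376. 121.] area 779 top 0.044 med [ 0.5671 -0.4099] circ 0.5701 -0.3816 0.0512
px [322. 160.] area 781 top 0.043 med [ 0.5027 -0.3438] circ 0.5259 -0.3378 0.0471
px [283. 193.] area 709 top 0.044 med [ 0.445  -0.2945] circ 0.4979 -0.3071 0.0781
px [352. 204.] area 753 top 0.045 med [ 0.4419 -0.3983] circ 0.4959 -0.368 0.0852
px [331. 353.] area 30988 top 0.391 med [ 0.5169 -0.3435] circ 0.5101 -0.34 0.0713
px [286. 264.] area 74 top 0.031 med [ 0.325  -0.3106] circ 0.3243 -0.3111 0.0086
12.7 [ 0.49845122 -0.33989952  0.29605358] [-1.27198065  1.10504758 -1.10614376] [-6.39783271e-01  9.53422145e-02  1.68242321e+00  2.99408063e-05
  1.36317273e+00  7.91221217e-01]
```

View pics/w1.png

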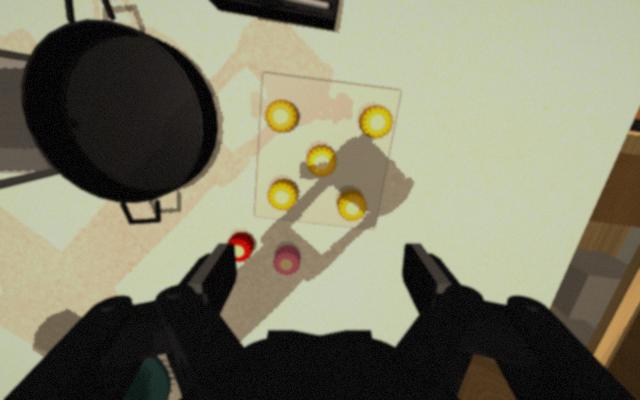

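Call:
play_rows([
  [[0.004,-0.008,-0.15],[0,0,0]],
  [[0.004,-0.008,-0.3],[0,0,0]],
  [[0.004,-0.008,-0.45],[0,0,0]],
  [[0.004,-0.008,-0.58],[0,0,0]],
  [[0.004,-0.008,-0.65],[0,0,0]],
  [[0.004,-0.008,-0.685],[0,0,0]],
  [[0.004,-0.008,-0.685],[0,0,0]],
  [[0.004,-0.008,-0.685],[0,0,0]],
], gripper=0)

```text
time: 13.75
tool_pos: [0.5007, -0.3441, 0.0231]
tcp_rot: [-1.271, 1.105, -1.11]
wrist_force: [-0.6, 0.4, 0.1]
width: 0.999
```

Call:
play_rows([
  [[0,0,0],[0,0,0]],
  [[0,0,0],[0,0,0]],
  [[0,0,0],[0,0,0]],
  [[0,0,0],[0,0,0]],
  [[0,0,0],[0,0,0]],
], gripper=1, squeeze=35)

```text
time: 14.38
tool_pos: [0.5001, -0.3437, 0.0225]
tcp_rot: [-1.27, 1.107, -1.11]
wrist_force: [-0.6, 1.2, 5.7]
width: 0.502
```

Call:
play_rows([
  [[0,0,0.1],[0,0,0]],
  [[0,0,0.25],[0,0,0]],
  [[0,0.05,0.4],[0,0,0]],
  [[0.01,0.17,0.5],[0,0,0]],
  [[0.02,0.31,0.58],[0,0,0]],
  [[0.03,0.45,0.644],[0,0,0]],
  [[0.03,0.6,0.644],[0,0,0]],
  [[0.03,0.75,0.644],[0,0,0]],
  [[0.03,0.8,0.644],[0,0,0]],
  [[0.03,0.8,0.644],[0,0,0]],
])

```text
time: 15.62
tool_pos: [0.5109, -0.0216, 0.2785]
tcp_rot: [-1.272, 1.106, -1.105]
wrist_force: [-1.0, 0.3, -0.7]
width: 0.501
```

Call:
play_rows([
  [[0.01,0.15,0],[0,0,0]],
  [[0.02,0.3,0],[0,0,0]],
  [[0.03,0.45,0],[0,0,0]],
  [[0.031,0.58,0],[0,0,0]],
  [[0.031,0.617,-0.05],[0,0,0]],
  [[0.031,0.617,-0.18],[0,0,0]],
  [[0.031,0.617,-0.28],[0,0,0]],
  [[0.031,0.617,-0.313],[0,0,0]],
  [[0.031,0.617,-0.313],[0,0,0]],
  [[0.031,0.617,-0.313],[0,0,0]],
])

```text
time: 16.88
tool_pos: [0.5248, 0.223, 0.1545]
tcp_rot: [-1.269, 1.108, -1.11]
wrist_force: [-0.2, -0.2, 0.4]
width: 0.499
```

Call:
play_rows([
  [[0,0,-0.004],[0,0,0]],
  [[0,0,-0.004],[0,0,0]],
  [[0,0,-0.004],[0,0,0]],
  [[0,0,0.1],[0,0,0]],
  [[0,0,0.22],[0,0,0]],
  [[0,-0.1,0.313],[0,0,0]],
  [[-0.02,-0.25,0.313],[0,0,0]],
  [[-0.04,-0.4,0.313],[0,0,0]],
  [[-0.05,-0.52,0.313],[0,0,0]],
  [[-0.05,-0.52,0.313],[0,0,0]],
], gripper=0.4)

```text
time: 18.12
tool_pos: [0.5035, 0.0129, 0.2792]
tcp_rot: [-1.269, 1.111, -1.112]
wrist_force: [1.2, 0.4, 0.5]
width: 0.598
```

```bash
python3 - <<'E'
from h import *
im,d,st=save('wrist','w2.png')
save('scene','s2.png')
E
```

```text
(no output)
```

View pics/w2.png

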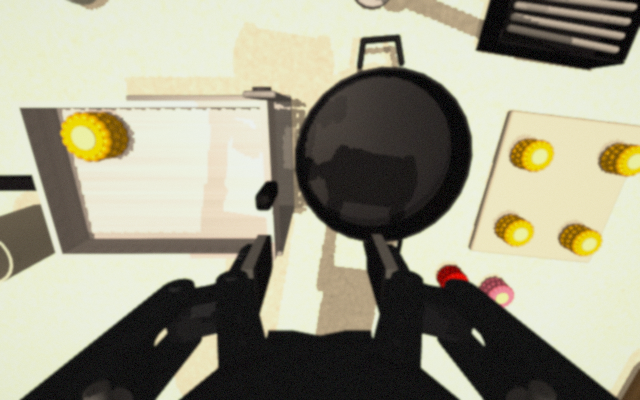

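View pics/s2.png

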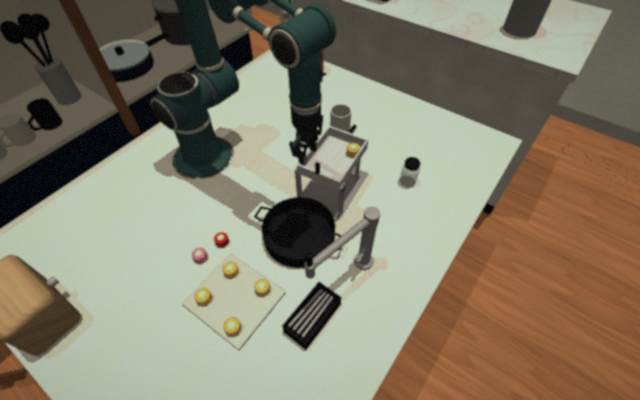

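Call:
play_rows([
  [[0.03,-0.15,0],[0,0,0]],
  [[0.06,-0.3,0],[0,0,0]],
  [[0.09,-0.45,-0.05],[0,0,0]],
  [[0.12,-0.58,-0.12],[0,0,0]],
  [[0.129,-0.69,-0.21],[0,0,0]],
  [[0.129,-0.73,-0.34],[0,0,0]],
  [[0.129,-0.73,-0.47],[0,0,0]],
  [[0.129,-0.73,-0.6],[0,0,0]],
  [[0.129,-0.73,-0.642],[0,0,0]],
  [[0.129,-0.73,-0.642],[0,0,0]],
], gripper=0)

```text
time: 19.48
tool_pos: [0.5554, -0.275, 0.0211]
tcp_rot: [-1.272, 1.109, -1.105]
wrist_force: [0.0, -0.6, 1.1]
width: 1.0
```

Call:
play_rows([
  [[0,0,0],[0,0,0]],
  [[0,0,0],[0,0,0]],
  [[0,0,0],[0,0,0]],
  [[0,0,0],[0,0,0]],
  [[0,0,0],[0,0,0]],
], gripper=1)

```text
time: 20.1
tool_pos: [0.5573, -0.2773, 0.0248]
tcp_rot: [-1.269, 1.104, -1.112]
wrist_force: [-0.8, 0.5, 6.1]
width: 0.5
```

Call:
play_rows([
  [[0,0,0.1],[0,0,0]],
  [[0,0,0.25],[0,0,0]],
  [[-0.02,0.05,0.39],[0,0,0]],
  [[-0.05,0.17,0.48],[0,0,0]],
  [[-0.08,0.29,0.56],[0,0,0]],
  [[-0.11,0.41,0.642],[0,0,0]],
  [[-0.15,0.55,0.642],[0,0,0]],
  [[-0.15,0.65,0.642],[0,0,0]],
  [[-0.15,0.65,0.642],[0,0,0]],
])

```text
time: 21.22
tool_pos: [0.495, -0.0141, 0.28]
tcp_rot: [-1.27, 1.104, -1.106]
wrist_force: [-0.1, -0.3, -0.8]
width: 0.498
```

Call:
play_rows([
  [[-0.04,0.14,0],[0,0,0]],
  [[-0.08,0.28,0],[0,0,0]],
  [[-0.11,0.42,0],[0,0,0]],
  [[-0.128,0.55,0],[0,0,0]],
  [[-0.128,0.583,-0.08],[0,0,0]],
  [[-0.128,0.583,-0.21],[0,0,0]],
  [[-0.128,0.583,-0.29],[0,0,0]],
  [[-0.128,0.583,-0.314],[0,0,0]],
  [[-0.128,0.583,-0.314],[0,0,0]],
  [[-0.128,0.583,-0.314],[0,0,0]],
])

```text
time: 22.48
tool_pos: [0.4455, 0.2167, 0.1546]
tcp_rot: [-1.268, 1.107, -1.11]
wrist_force: [-0.3, -0.0, 0.0]
width: 0.496
```

Call:
play_rows([
  [[0,0,-0.004],[0,0,0]],
  [[0,0,-0.004],[0,0,0]],
  [[0,0,-0.004],[0,0,0]],
  [[0,0,0.1],[0,0,0]],
  [[0,0,0.22],[0,0,0]],
  [[0.03,-0.1,0.313],[0,0,0]],
  [[0.06,-0.25,0.313],[0,0,0]],
  [[0.08,-0.4,0.313],[0,0,0]],
  [[0.08,-0.52,0.313],[0,0,0]],
  [[0.08,-0.52,0.313],[0,0,0]],
], gripper=0.4)

```text
time: 23.72
tool_pos: [0.4761, 0.0061, 0.2785]
tcp_rot: [-1.269, 1.111, -1.112]
wrist_force: [-0.5, 0.6, 0.2]
width: 0.599
```

```bash
cat >> h.py <<'E'
def corns2(fn):
    im,d,st=save('wrist',fn); P=cloud('wrist',d,st)
    hsv=cv2.cvtColor(im,cv2.COLOR_RGB2HSV)
    m=((hsv[:,:,0]>18)&(hsv[:,:,0]<35)&(hsv[:,:,1]>150)&(hsv[:,:,2]>80)&(d>0)).astype(np.uint8)
    m=cv2.morphologyEx(m,cv2.MORPH_CLOSE,np.ones((13,13)))
    n,L,s,c=cv2.connectedComponentsWithStats(m)
    for i in range(1,n):
        if s[i,4]<150: continue
        q=P[L==i]; z=np.median(q[:,2]); t=q[(q[:,2]>np.percentile(q[:,2],85)-.008)]
        print('px',c[i].round(),s[i,2:5],'top',np.percentile(q[:,2],85).round(3),'mean',np.median(t[:,:2],0).round(4))
    print('tcp',np.round(st['tool_pos'],4),st['time'])
E
python3 - <<'E'
from h import *
corns2('w3.png')
E
```

```text
px [ 84. 104.] [  72   53 2471] top 0.171 mean [0.528  0.2156]
px [624. 139.] [ 36  33 974] top 0.042 mean [ 0.5626 -0.3992]
px [100. 193.] [  64   48 2004] top 0.171 mean [0.4474 0.2092]
px [516. 213.] [ 39  31 910] top 0.042 mean [ 0.4437 -0.2888]
px [584. 223.] [ 44  31 982] top 0.042 mean [ 0.4416 -0.3932]
tcp [0.4761 0.0061 0.2785] 23.725
```

View pics/w3.png

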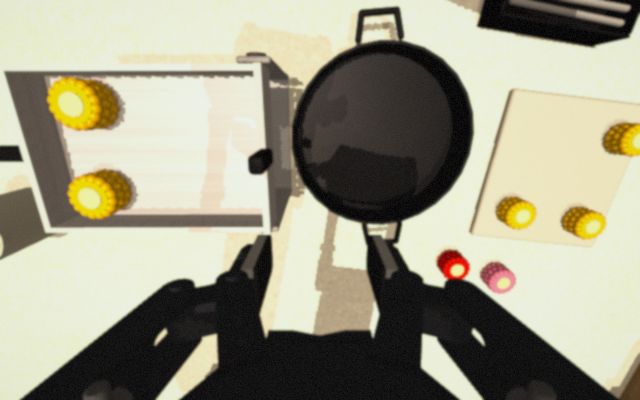

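Call:
play_rows([
  [[-0.02,-0.15,0],[0,0,0]],
  [[-0.05,-0.3,0],[0,0,0]],
  [[-0.07,-0.45,-0.05],[0,0,0]],
  [[-0.08,-0.58,-0.12],[0,0,0]],
  [[-0.085,-0.7,-0.21],[0,0,0]],
  [[-0.085,-0.75,-0.34],[0,0,0]],
  [[-0.085,-0.75,-0.47],[0,0,0]],
  [[-0.085,-0.75,-0.6],[0,0,0]],
  [[-0.085,-0.75,-0.64],[0,0,0]],
  [[-0.085,-0.75,-0.64],[0,0,0]],
], gripper=0)

```text
time: 25.02
tool_pos: [0.4423, -0.29, 0.022]
tcp_rot: [-1.271, 1.109, -1.105]
wrist_force: [0.3, 0.2, 0.3]
width: 0.999
```

Call:
play_rows([
  [[0,0,0],[0,0,0]],
  [[0,0,0],[0,0,0]],
  [[0,0,0],[0,0,0]],
  [[0,0,0],[0,0,0]],
  [[0,0,0],[0,0,0]],
], gripper=1)

```text
time: 25.65
tool_pos: [0.4438, -0.2922, 0.0249]
tcp_rot: [-1.27, 1.105, -1.112]
wrist_force: [0.2, 1.4, 4.6]
width: 0.499
```

Call:
play_rows([
  [[0,0,0.1],[0,0,0]],
  [[0,0,0.25],[0,0,0]],
  [[0,0.05,0.39],[0,0,0]],
  [[0,0.17,0.48],[0,0,0]],
  [[0,0.29,0.56],[0,0,0]],
  [[0.02,0.41,0.64],[0,0,0]],
  [[0.02,0.55,0.64],[0,0,0]],
  [[0.02,0.65,0.64],[0,0,0]],
  [[0.02,0.65,0.64],[0,0,0]],
])

```text
time: 26.78
tool_pos: [0.4501, -0.029, 0.2796]
tcp_rot: [-1.271, 1.104, -1.106]
wrist_force: [-0.6, 0.1, -0.4]
width: 0.496
```

Call:
play_rows([
  [[0,0.14,0],[0,0,0]],
  [[0,0.28,0],[0,0,0]],
  [[0.003,0.4,0],[0,0,0]],
  [[0.003,0.453,0],[0,0,0]],
  [[0.003,0.453,-0.08],[0,0,0]],
  [[0.003,0.453,-0.21],[0,0,0]],
  [[0.003,0.453,-0.29],[0,0,0]],
  [[0.003,0.453,-0.312],[0,0,0]],
  [[0.003,0.453,-0.312],[0,0,0]],
  [[0.003,0.453,-0.312],[0,0,0]],
])

```text
time: 28.02
tool_pos: [0.4527, 0.1498, 0.1551]
tcp_rot: [-1.268, 1.107, -1.11]
wrist_force: [0.1, -0.1, -1.1]
width: 0.497
```

Release, and head back towards the third/fourth ones.

Call:
play_rows([
  [[0,0,-0.004],[0,0,0]],
  [[0,0,-0.004],[0,0,0]],
  [[0,0,-0.004],[0,0,0]],
  [[0,0,0.1],[0,0,0]],
  [[0,0,0.22],[0,0,0]],
  [[0.03,-0.05,0.312],[0,0,0]],
  [[0.06,-0.2,0.312],[0,0,0]],
  [[0.08,-0.34,0.312],[0,0,0]],
  [[0.08,-0.38,0.312],[0,0,0]],
  [[0.08,-0.38,0.312],[0,0,0]],
], gripper=0.4)

```text
time: 29.28
tool_pos: [0.4832, -0.0024, 0.2783]
tcp_rot: [-1.269, 1.111, -1.109]
wrist_force: [0.3, 0.6, -0.3]
width: 0.596
```

```bash
python3 - <<'E'
from h import *
corns2('w4.png')
E
```

```text
px [ 75. 110.] [  72   52 2477] top 0.171 mean [0.5282 0.2153]
px [620. 144.] [  43   33 1180] top 0.042 mean [ 0.5645 -0.4034]
px [124. 199.] [ 130   50 3881] top 0.171 mean [0.4511 0.1939]
px [577. 227.] [ 43  31 974] top 0.042 mean [ 0.4416 -0.3933]
tcp [ 0.4832 -0.0024  0.2783] 29.275
```

View pics/w4.png

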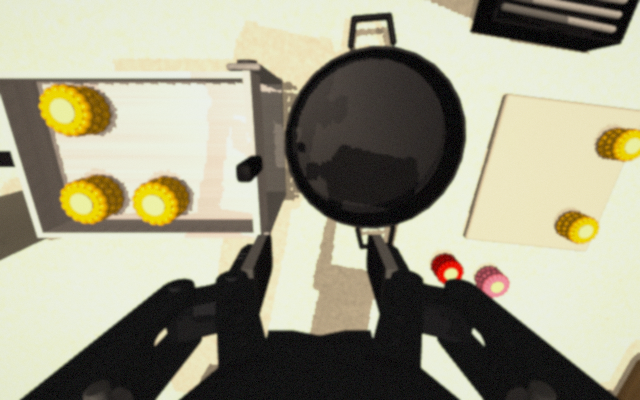

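Call:
play_rows([
  [[0.03,-0.15,0],[0,0,0]],
  [[0.06,-0.3,0],[0,0,0]],
  [[0.09,-0.45,0],[0,0,0]],
  [[0.13,-0.58,-0.05],[0,0,0]],
  [[0.17,-0.7,-0.12],[0,0,0]],
  [[0.2,-0.8,-0.2],[0,0,0]],
  [[0.2075,-0.9,-0.3],[0,0,0]],
  [[0.2075,-0.9,-0.3],[0,0,0]],
], gripper=0)

```text
time: 30.32
tool_pos: [0.5647, -0.3606, 0.1528]
tcp_rot: [-1.271, 1.116, -1.101]
wrist_force: [-0.4, 1.7, 0.5]
width: 0.998
```

Call:
play_rows([
  [[0,-0.08,-0.08],[0,0,0]],
  [[0,-0.119,-0.2],[0,0,0]],
  [[0,-0.119,-0.3],[0,0,0]],
  [[0,-0.119,-0.34],[0,0,0]],
  [[0,-0.119,-0.34],[0,0,0]],
  [[0,-0.119,-0.34],[0,0,0]],
])

```text
time: 31.08
tool_pos: [0.5684, -0.4099, 0.0252]
tcp_rot: [-1.271, 1.104, -1.111]
wrist_force: [0.0, -0.0, -0.1]
width: 1.0
```

Call:
play_rows([
  [[0,0,0],[0,0,0]],
  [[0,0,0],[0,0,0]],
  [[0,0,0],[0,0,0]],
  [[0,0,0],[0,0,0]],
  [[0,0,0],[0,0,0]],
], gripper=1)

```text
time: 31.7
tool_pos: [0.5671, -0.4101, 0.0239]
tcp_rot: [-1.27, 1.107, -1.11]
wrist_force: [-0.1, 0.4, 5.6]
width: 0.502
```

Call:
play_rows([
  [[0,0,0.1],[0,0,0]],
  [[0,0,0.25],[0,0,0]],
  [[-0.01,0.05,0.39],[0,0,0]],
  [[-0.02,0.17,0.48],[0,0,0]],
  [[-0.04,0.3,0.56],[0,0,0]],
  [[-0.06,0.44,0.64],[0,0,0]],
  [[-0.07,0.58,0.64],[0,0,0]],
  [[-0.08,0.73,0.64],[0,0,0]],
  [[-0.08,0.87,0.64],[0,0,0]],
  [[-0.08,0.9,0.64],[0,0,0]],
])

```text
time: 32.95
tool_pos: [0.5337, -0.0466, 0.2783]
tcp_rot: [-1.272, 1.106, -1.105]
wrist_force: [-0.2, 0.4, -0.8]
width: 0.5
```

Call:
play_rows([
  [[0,0.14,0],[0,0,0]],
  [[0,0.28,0],[0,0,0]],
  [[-0.006,0.42,0],[0,0,0]],
  [[-0.006,0.524,0],[0,0,0]],
  [[-0.006,0.524,-0.08],[0,0,0]],
  [[-0.006,0.524,-0.21],[0,0,0]],
  [[-0.006,0.524,-0.29],[0,0,0]],
  [[-0.006,0.524,-0.312],[0,0,0]],
  [[-0.006,0.524,-0.312],[0,0,0]],
  [[-0.006,0.524,-0.312],[0,0,0]],
])

```text
time: 34.2
tool_pos: [0.5331, 0.1598, 0.1547]
tcp_rot: [-1.269, 1.107, -1.11]
wrist_force: [0.4, 0.2, -0.8]
width: 0.497
```

Call:
play_rows([
  [[0,0,-0.004],[0,0,0]],
  [[0,0,-0.004],[0,0,0]],
  [[0,0,-0.004],[0,0,0]],
  [[0,0,0.1],[0,0,0]],
  [[0,0,0.22],[0,0,0]],
  [[-0.03,-0.05,0.312],[0,0,0]],
  [[-0.06,-0.2,0.312],[0,0,0]],
  [[-0.1,-0.34,0.312],[0,0,0]],
  [[-0.12,-0.4,0.312],[0,0,0]],
  [[-0.12,-0.4,0.312],[0,0,0]],
], gripper=0.4)

```text
time: 35.45
tool_pos: [0.4836, -0.0013, 0.2788]
tcp_rot: [-1.269, 1.11, -1.111]
wrist_force: [-0.1, 1.0, 0.1]
width: 0.599
```

```bash
python3 - <<'E'
from h import *
corns2('w5.png')
E
```

```text
px [110. 112.] [ 140   55 4677] top 0.171 mean [0.5312 0.2011]
px [125. 200.] [ 129   51 3827] top 0.171 mean [0.4512 0.1939]
px [577. 227.] [ 43  32 975] top 0.042 mean [ 0.4417 -0.3932]
tcp [ 0.4836 -0.0013  0.2788] 35.45
```

View pics/w5.png

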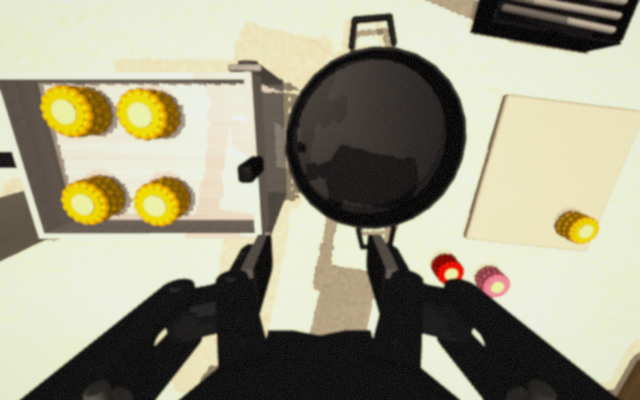

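Call:
play_rows([
  [[-0.02,-0.15,0],[0,0,0]],
  [[-0.04,-0.3,0],[0,0,0]],
  [[-0.06,-0.45,0],[0,0,0]],
  [[-0.08,-0.6,-0.03],[0,0,0]],
  [[-0.1,-0.73,-0.1],[0,0,0]],
  [[-0.109,-0.85,-0.18],[0,0,0]],
  [[-0.109,-0.94,-0.28],[0,0,0]],
  [[-0.109,-0.99,-0.4],[0,0,0]],
  [[-0.109,-0.99,-0.4],[0,0,0]],
], gripper=0)

```text
time: 36.62
tool_pos: [0.4385, -0.3935, 0.1132]
tcp_rot: [-1.269, 1.117, -1.1]
wrist_force: [-0.1, 0.8, -0.1]
width: 0.999
```

Call:
play_rows([
  [[0,0,-0.13],[0,0,0]],
  [[0,0,-0.21],[0,0,0]],
  [[0,0,-0.24],[0,0,0]],
  [[0,0,-0.24],[0,0,0]],
  [[0,0,-0.24],[0,0,0]],
])

```text
time: 37.25
tool_pos: [0.4421, -0.3969, 0.0248]
tcp_rot: [-1.271, 1.105, -1.111]
wrist_force: [0.2, -0.1, 0.6]
width: 1.002
```

Call:
play_rows([
  [[0,0,0],[0,0,0]],
  [[0,0,0],[0,0,0]],
  [[0,0,0],[0,0,0]],
  [[0,0,0],[0,0,0]],
  [[0,0,0],[0,0,0]],
], gripper=1)

```text
time: 37.88
tool_pos: [0.4409, -0.3966, 0.0236]
tcp_rot: [-1.271, 1.107, -1.11]
wrist_force: [-0.9, 0.4, 6.6]
width: 0.496
```

Call:
play_rows([
  [[0,0,0.1],[0,0,0]],
  [[0,0,0.25],[0,0,0]],
  [[0.01,0.05,0.39],[0,0,0.2]],
  [[0.03,0.17,0.48],[0,0,0.4]],
  [[0.05,0.3,0.56],[0,0,0.6]],
  [[0.07,0.44,0.64],[0,0,0.8]],
  [[0.08,0.58,0.64],[0,0,1]],
  [[0.1,0.72,0.64],[0,0,1]],
  [[0.1,0.84,0.64],[0,0,1]],
  [[0.1,0.85,0.64],[0,0,1]],
])

```text
time: 39.12
tool_pos: [0.4799, -0.0532, 0.2782]
tcp_rot: [-1.511, 0.505, -0.504]
wrist_force: [0.5, -0.0, -0.7]
width: 0.501
```

Call:
play_rows([
  [[0,0,0],[0,0,0.25]],
  [[0,0.05,0],[0,0,0.5]],
  [[0.02,0.18,0],[0,0,0.75]],
  [[0.04,0.3,0],[0,0,1]],
  [[0.047,0.4,0],[0,0,1]],
  [[0.047,0.4,0],[0,0,1]],
  [[0.047,0.4,0],[0,0,1]],
])

```text
time: 40.0
tool_pos: [0.4992, 0.103, 0.2781]
tcp_rot: [-1.569, -0.106, 0.107]
wrist_force: [0.1, -0.6, -0.5]
width: 0.5
```

```bash
python3 - <<'E'
from h import *
corns2('w6.png')
E
```

```text
px [270.  49.] [  55   60 1964] top 0.171 mean [0.4449 0.215 ]
px [370.  55.] [  56   59 1941] top 0.171 mean [0.5253 0.2218]
px [272. 131.] [  51   49 1510] top 0.171 mean [0.4526 0.1512]
px [363. 133.] [  51   49 1519] top 0.171 mean [0.5305 0.1604]
px [319. 254.] [  85   92 5015] top 0.297 mean [0.4998 0.1058]
tcp [0.4992 0.103  0.2781] 40.0
```

View pics/w6.png

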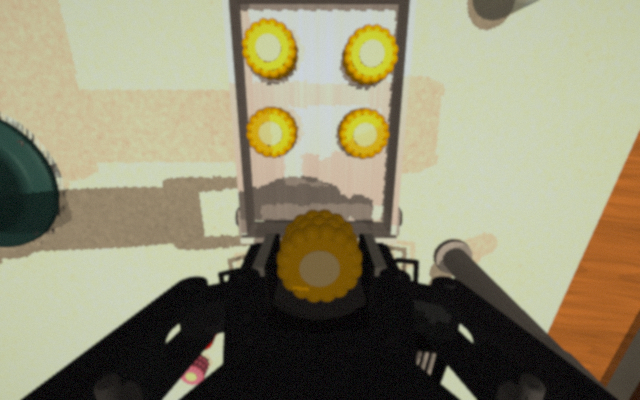

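Call:
play_rows([
  [[-0.002,0.014,-0.05],[0,0,0]],
  [[-0.002,0.014,-0.15],[0,0,0]],
  [[-0.002,0.014,-0.25],[0,0,0]],
  [[-0.002,0.014,-0.3],[0,0,0]],
  [[-0.002,0.014,-0.312],[0,0,0]],
  [[-0.002,0.014,-0.312],[0,0,0]],
  [[-0.002,0.014,-0.312],[0,0,0]],
])

```text
time: 40.92
tool_pos: [0.4984, 0.1093, 0.1535]
tcp_rot: [-1.568, -0.107, 0.106]
wrist_force: [-0.8, 0.1, -0.6]
width: 0.5
```

Call:
play_rows([
  [[0,0,-0.002],[0,0,0]],
  [[0,0,-0.002],[0,0,0]],
  [[0,0,-0.002],[0,0,0]],
  [[0,0,0.1],[0,0,0]],
  [[0,0,0.22],[0,0,0]],
  [[0,0,0.312],[0,0,0]],
  [[0,-0.05,0.312],[0,0,0]],
  [[0,-0.05,0.312],[0,0,0]],
], gripper=0.4)

```text
time: 41.92
tool_pos: [0.4986, 0.0891, 0.2792]
tcp_rot: [-1.568, -0.107, 0.105]
wrist_force: [0.2, 0.4, 0.0]
width: 0.6
```

```bash
python3 - <<'E'
from h import *
corns2('w7.png')
save('top','t7.png')
for n in ['top','scene']:
  cams.read_camera(n)
  for l in ['gate_tab']:
    print([(round(x['conf'],2),np.round(cam2w(n,x['xyz']),3).tolist()) for x in cams.mark_of(n,l)])
E
```

```text
px [272.  31.] [  56   63 2165] top 0.171 mean [0.445  0.2146]
px [373.  36.] [  56   68 2144] top 0.171 mean [0.525  0.2215]
px [273. 116.] [  51   51 1539] top 0.171 mean [0.4525 0.1502]
px [366. 117.] [  52   51 1531] top 0.171 mean [0.5305 0.1599]
px [322. 170.] [  46   48 1366] top 0.171 mean [0.4995 0.1094]
tcp [0.4986 0.0891 0.2792] 41.925
[]
[(0.68, [0.741, -0.024, 0.003]), (0.67, [0.502, 0.057, 0.21]), (0.61, [0.498, 0.11, 0.155]), (0.23, [0.692, 0.346, -0.0])]
```

View pics/w7.png

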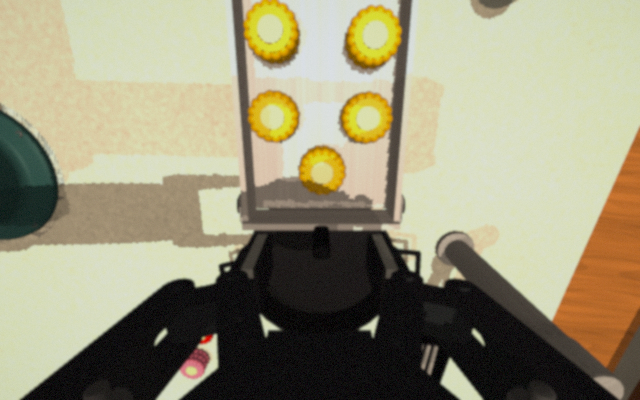

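Call:
play_rows([
  [[0.016,-0.084,0],[0,0,0]],
  [[0.016,-0.084,-0.08],[0,0,0]],
  [[0.016,-0.084,-0.17],[0,0,0]],
  [[0.016,-0.084,-0.215],[0,0,0]],
  [[0.016,-0.084,-0.215],[0,0,0]],
  [[0.016,-0.084,-0.215],[0,0,0]],
])

```text
time: 42.98
tool_pos: [0.5058, 0.0563, 0.1938]
tcp_rot: [-1.568, -0.109, 0.106]
wrist_force: [0.5, 0.2, -0.2]
width: 0.601
```

Call:
play_rows([
  [[0,0,0],[0,0,0]],
  [[0,0,0],[0,0,0]],
  [[0,0,0],[0,0,0]],
  [[0,0,0],[0,0,0]],
  [[0,0,0],[0,0,0]],
], gripper=1, squeeze=25)

```text
time: 43.6
tool_pos: [0.5049, 0.0561, 0.1937]
tcp_rot: [-1.568, -0.108, 0.106]
wrist_force: [-2.4, -0.2, 5.6]
width: 0.161
```

```bash
python3 - <<'E'
from h import *
import math
st=bot.read_state(); print(np.round(st['tool_pos'],4),st['width'],np.round(st['wrist_force'],1))
# arc in stand frame; out direction u=-y_stand
y=np.array([-.136,.9907])
for a in np.linspace(0,1.6,11)[1:]:
    Y=-7.5*math.cos(a)-70*math.sin(a); Z=70*math.cos(a)-7.5*math.sin(a)
    d=(Y+7.5)/1000*y; print(round(a,2),np.round(np.array([*d,(Z-70)/1000])/.4,3))
E
```

```text
[0.5049 0.0561 0.1937] 0.16053982432281586 [-2.4 -0.2  5.6]
0.16 [ 0.004 -0.027 -0.005]
0.32 [ 0.007 -0.054 -0.015]
0.48 [ 0.011 -0.078 -0.028]
0.64 [ 0.014 -0.1   -0.046]
0.8 [ 0.016 -0.119 -0.067]
0.96 [ 0.018 -0.134 -0.09 ]
1.12 [ 0.02  -0.146 -0.116]
1.28 [ 0.021 -0.153 -0.143]
1.44 [ 0.021 -0.156 -0.171]
1.6 [ 0.021 -0.154 -0.199]
```

Call:
play_rows([
  [[0.004,-0.027,-0.005],[0,0,0]],
  [[0.007,-0.054,-0.015],[0,0,0]],
  [[0.011,-0.078,-0.028],[0,0,0]],
  [[0.014,-0.1,-0.046],[0,0,0]],
  [[0.016,-0.119,-0.067],[0,0,0]],
  [[0.018,-0.134,-0.09],[0,0,0]],
  [[0.02,-0.146,-0.116],[0,0,0]],
  [[0.021,-0.153,-0.143],[0,0,0]],
  [[0.021,-0.156,-0.171],[0,0,0]],
  [[0.021,-0.154,-0.196],[0,0,0]],
])

```text
time: 44.85
tool_pos: [0.5135, -0.0074, 0.115]
tcp_rot: [-1.571, -0.108, 0.107]
wrist_force: [-3.4, -6.4, 6.1]
width: 0.16
```

Call:
play_rows([
  [[0,0,0],[0,0,0]],
  [[0,0,-0.003],[0,0,0]],
  [[0,0,-0.003],[0,0,0]],
])

```text
time: 45.22
tool_pos: [0.5135, -0.0072, 0.1135]
tcp_rot: [-1.571, -0.107, 0.107]
wrist_force: [-2.2, -6.0, 4.3]
width: 0.157
```

Call:
play_rows([
  [[0,0,0],[0,0,0]],
  [[0,0,0],[0,0,0]],
  [[0,0,0],[0,0,0]],
  [[0,0,0.12],[0,0,0]],
  [[0,0,0.25],[0,0,0]],
  [[0,0,0.38],[0,0,0]],
  [[0,0.12,0.5],[0,0,0]],
  [[0,0.25,0.5],[0,0,0]],
  [[0,0.25,0.5],[0,0,0]],
], gripper=0.4)

```text
time: 46.35
tool_pos: [0.5134, 0.0978, 0.3141]
tcp_rot: [-1.567, -0.113, 0.109]
wrist_force: [0.2, -1.6, 0.5]
width: 0.602
```

```bash
python3 - <<'E'
from h import *
save('scene','s8.png')
im,d,st=save('wrist','w8.png')
n='scene'
for l in ['gate_tab']:
    cams.read_camera(n);print([(round(x['conf'],2),np.round(cam2w(n,x['xyz']),3).tolist()) for x in cams.mark_of(n,l)])
for i in range(2):
  for n in ['top','scene']:
    cams.read_camera(n)
    r=[np.round(cam2w(n,x['xyz']),3).tolist() for x in cams.mark_of(n,'tray_handle')]; print('handle',n,r)
P=cloud('wrist',d,st)
# gate points: stand frame
x=np.array([.9907,.136]);y=np.array([-.136,.9907])
q=P.reshape(-1,3); r=q[:,:2]-[.505,.065]; X=r@x; Y=r@y
m=(abs(X)<.06)&(q[:,2]>.1)&(q[:,2]<.2)&(Y<-.0)&(Y>-.12)&(d.ravel()>0)
for lo in np.arange(-.1,0,.01):
    k=m&(Y>lo)&(Y<lo+.01); print(round(lo,2),k.sum(),np.median(q[k,2]) if k.sum() else None)
E
```

```text
[(0.65, [0.513, -0.008, 0.14]), (0.24, [0.334, 0.432, 0.005])]
handle top [[0.473, 0.301, 0.162]]
handle scene [[0.471, 0.298, 0.166]]
handle top [[0.473, 0.304, 0.159], [0.504, 0.066, 0.138]]
handle scene [[0.472, 0.301, 0.167], [0.506, 0.064, 0.144]]
-0.1 0 None
-0.09 38 0.14423774090717834
-0.08 82 0.1438923517963245
-0.07 86 0.1429421783768997
-0.06 83 0.14238705714841032
-0.05 252 0.14187308094252632
-0.04 794 0.14151992047880307
-0.03 809 0.1408319228287073
-0.02 808 0.14006413686259378
-0.01 812 0.13957958152592959
```

View pics/w8.png

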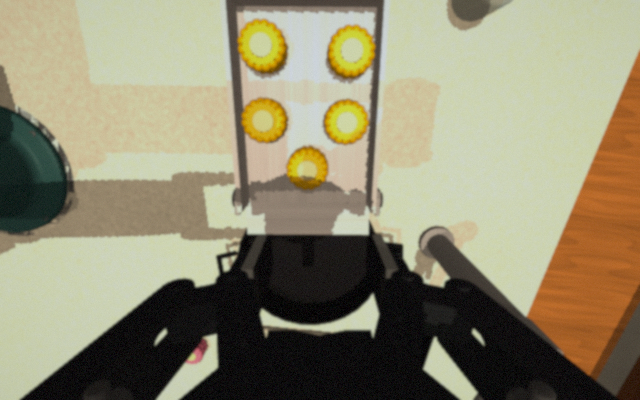

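View pics/s8.png

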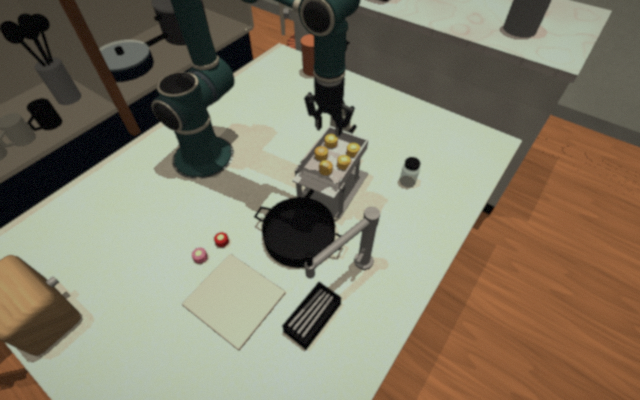

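```bash
python3 - <<'E'
from h import *
im,d,st=save('wrist','w9.png')
P=cloud('wrist',d,st)
x=np.array([.9907,.136]);y=np.array([-.136,.9907])
q=P.reshape(-1,3); r=q[:,:2]-[.505,.065]; X=r@x; Y=r@y
m=(abs(X)<.06)&(q[:,2]>.1)&(q[:,2]<.146)&(d.ravel()>0)
for a,b in [(-.037,-.003),(.005,.19),(-.085,-.045)]:
    k=m&(Y>a)&(Y<b); print(a,b,k.sum(),np.polyfit(Y[k],q[k,2],1))
E
```

```text
-0.037 -0.003 2735 [-0.07279292  0.13901234]
0.005 0.19 12542 [0.00083714 0.14015885]
-0.085 -0.045 361 [-0.07294852  0.13808614]
```

Call:
play_rows([
  [[0,-0.13,0],[0,0,0]],
  [[0,-0.2625,-0.05],[0,0,0]],
  [[0,-0.2625,-0.18],[0,0,0]],
  [[0,-0.2625,-0.31],[0,0,0]],
  [[0,-0.2625,-0.4],[0,0,0]],
  [[0,-0.2625,-0.42],[0,0,0]],
  [[0,-0.2625,-0.435],[0,0,0]],
  [[0,-0.2625,-0.445],[0,0,0]],
  [[0,-0.2625,-0.445],[0,0,0]],
], gripper=1)

```text
time: 48.12
tool_pos: [0.5145, -0.0105, 0.138]
tcp_rot: [-1.569, -0.109, 0.105]
wrist_force: [-4.7, 0.5, 9.9]
width: -0.002
```

Call:
play_rows([
  [[0,0,-0.005],[0,0,0]],
  [[0,0,-0.01],[0,0,0]],
  [[0,0,-0.01],[0,0,0]],
])

```text
time: 48.5
tool_pos: [0.5145, -0.0104, 0.1345]
tcp_rot: [-1.568, -0.11, 0.105]
wrist_force: [-5.2, 0.3, 11.7]
width: -0.001
```

Call:
play_rows([
  [[0,0,0.1],[0,0,0]],
  [[0,0,0.25],[0,0,0]],
  [[0,0,0.38],[0,0,0]],
  [[0,0.12,0.45],[0,0,0]],
  [[0,0.26,0.45],[0,0,0]],
  [[0,0.26,0.45],[0,0,0]],
  [[0,0.26,0.45],[0,0,0]],
])

```text
time: 49.38
tool_pos: [0.5135, 0.0935, 0.312]
tcp_rot: [-1.569, -0.11, 0.107]
wrist_force: [-0.3, -0.7, -0.1]
width: -0.004
```

```bash
python3 - <<'E'
from h import *
im,d,st=save('wrist','w10.png')
P=cloud('wrist',d,st)
x=np.array([.9907,.136]);y=np.array([-.136,.9907])
q=P.reshape(-1,3); r=q[:,:2]-[.505,.065]; X=r@x; Y=r@y
m=(abs(X)<.06)&(q[:,2]>.1)&(q[:,2]<.146)&(d.ravel()>0)
for a,b in [(-.037,-.003),(.005,.19),(-.085,-.045)]:
    k=m&(Y>a)&(Y<b); print(a,b,k.sum(),np.polyfit(Y[k],q[k,2],1))
print(st['tool_pos'])
E
```

```text
-0.037 -0.003 2705 [-0.00038419  0.13911454]
0.005 0.19 12629 [0.00070726 0.14013222]
-0.085 -0.045 28 [0.0383806  0.14037798]
[0.51351959 0.09350751 0.31195844]
```

Call:
play_rows([
  [[-0.03,0.14,0],[0,0,0]],
  [[-0.06,0.28,0],[0,0,0]],
  [[-0.09,0.42,0],[0,0,0]],
  [[-0.1025,0.521,-0.03],[0,0,0]],
  [[-0.1025,0.521,-0.15],[0,0,0]],
  [[-0.1025,0.521,-0.28],[0,0,0]],
  [[-0.1025,0.521,-0.38],[0,0,0]],
  [[-0.1025,0.521,-0.42],[0,0,0]],
  [[-0.1025,0.521,-0.42],[0,0,0]],
  [[-0.1025,0.521,-0.42],[0,0,0]],
], gripper=0.3)

```text
time: 50.68
tool_pos: [0.4739, 0.3023, 0.1451]
tcp_rot: [-1.567, -0.109, 0.104]
wrist_force: [-0.1, -0.3, 0.2]
width: 0.699
```

Call:
play_rows([
  [[0,0,0],[0,0,0]],
  [[0,0,0],[0,0,0]],
  [[0,0,0],[0,0,0]],
  [[0,0,0],[0,0,0]],
  [[0,0,0],[0,0,0]],
], gripper=1, squeeze=30)

```text
time: 51.3
tool_pos: [0.4718, 0.3021, 0.144]
tcp_rot: [-1.568, -0.107, 0.107]
wrist_force: [-3.6, -1.2, 6.4]
width: 0.158
```

```bash
python3 - <<'E'
from h import *
import math
st=bot.read_state(); print(np.round(st['tool_pos'],4),st['width'],np.round(st['wrist_force'],1))
y=np.array([-.136,.9907])
for a in np.arange(0,.96,.05)[1:]:
    Y=241*math.cos(a)-22*math.sin(a); Z=22*math.cos(a)+241*math.sin(a)
    d=(Y-241)/1000*y; print(round(a,2),np.round(np.array([*d,(Z-22)/1000])/.4,3))
E
```

```text
[0.4718 0.3021 0.144 ] 0.1583201792411899 [-3.6 -1.2  6.4]
0.05 [ 0.    -0.003  0.03 ]
0.1 [ 0.001 -0.008  0.06 ]
0.15 [ 0.002 -0.015  0.089]
0.2 [ 0.003 -0.023  0.119]
0.25 [ 0.004 -0.032  0.147]
0.3 [ 0.006 -0.043  0.176]
0.35 [ 0.008 -0.055  0.203]
0.4 [ 0.009 -0.068  0.23 ]
0.45 [ 0.011 -0.083  0.257]
0.5 [ 0.014 -0.099  0.282]
0.55 [ 0.016 -0.117  0.307]
0.6 [ 0.019 -0.135  0.331]
0.65 [ 0.021 -0.155  0.353]
0.7 [ 0.024 -0.175  0.375]
0.75 [ 0.027 -0.197  0.396]
0.8 [ 0.03  -0.22   0.416]
0.85 [ 0.033 -0.244  0.434]
0.9 [ 0.037 -0.269  0.451]
0.95 [ 0.04  -0.294  0.467]
```

Call:
play_rows([
  [[0,-0.003,0.03],[0,0,0]],
  [[0.001,-0.008,0.06],[0,0,0]],
  [[0.002,-0.015,0.089],[0,0,0]],
  [[0.003,-0.023,0.119],[0,0,0]],
  [[0.004,-0.032,0.147],[0,0,0]],
  [[0.006,-0.043,0.176],[0,0,0]],
  [[0.008,-0.055,0.203],[0,0,0]],
  [[0.009,-0.068,0.23],[0,0,0]],
  [[0.011,-0.083,0.257],[0,0,0]],
  [[0.014,-0.099,0.282],[0,0,0]],
])

```text
time: 52.55
tool_pos: [0.4772, 0.2616, 0.2561]
tcp_rot: [-1.569, -0.106, 0.108]
wrist_force: [-3.1, -0.4, -5.2]
width: 0.156
```

```bash
python3 - <<'E'
from h import *
save('scene','s11.png')
E
```

```text
(no output)
```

View pics/s11.png

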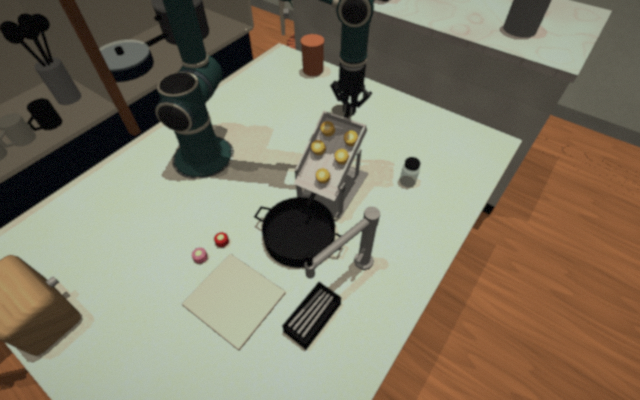

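Call:
play_rows([
  [[0.001,-0.009,0.012],[0,0,0]],
  [[0.002,-0.018,0.025],[0,0,0]],
  [[0.003,-0.027,0.037],[0,0,0]],
  [[0.005,-0.036,0.049],[0,0,0]],
  [[0.005,-0.036,0.049],[0,0,0]],
  [[0.006,-0.046,0.06],[0,0,0]],
  [[0.006,-0.046,0.06],[0,0,0]],
  [[0.007,-0.056,0.071],[0,0,0]],
  [[0.007,-0.056,0.071],[0,0,0]],
  [[0.007,-0.056,0.071],[0,0,0]],
])

```text
time: 53.85
tool_pos: [0.4802, 0.2394, 0.2844]
tcp_rot: [-1.569, -0.106, 0.108]
wrist_force: [-6.8, 0.0, -3.8]
width: 0.16
```

```bash
python3 - <<'E'
from h import *
save('scene','s12.png')
E
```

```text
(no output)
```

View pics/s12.png

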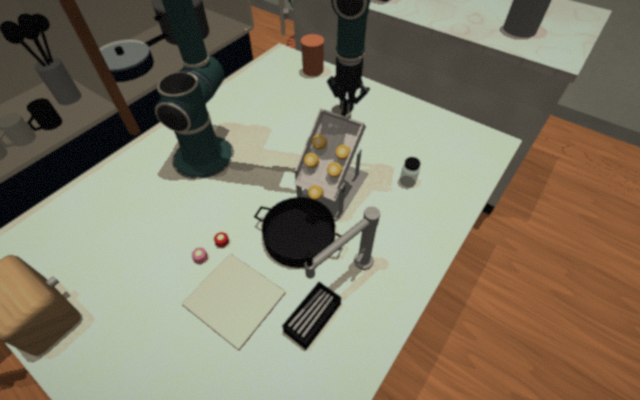

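Corn is beginning to slide (front one at pixel 316,192); I hold and tip a little more.

Call:
play_rows([
  [[0,0,0],[0,0,0]],
  [[0,0,0],[0,0,0]],
  [[0.001,-0.01,0.011],[0,0,0]],
  [[0.001,-0.01,0.011],[0,0,0]],
  [[0.001,-0.01,0.011],[0,0,0]],
  [[0.002,-0.02,0.022],[0,0,0]],
  [[0.002,-0.02,0.022],[0,0,0]],
  [[0.002,-0.02,0.022],[0,0,0]],
  [[0.002,-0.02,0.022],[0,0,0]],
  [[0.002,-0.02,0.022],[0,0,0]],
])

```text
time: 55.15
tool_pos: [0.4814, 0.2309, 0.2934]
tcp_rot: [-1.569, -0.107, 0.107]
wrist_force: [-5.3, -2.3, -3.3]
width: 0.157
```

```bash
python3 - <<'E'
from h import *
save('scene','s13.png')
E
```

```text
(no output)
```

View pics/s13.png

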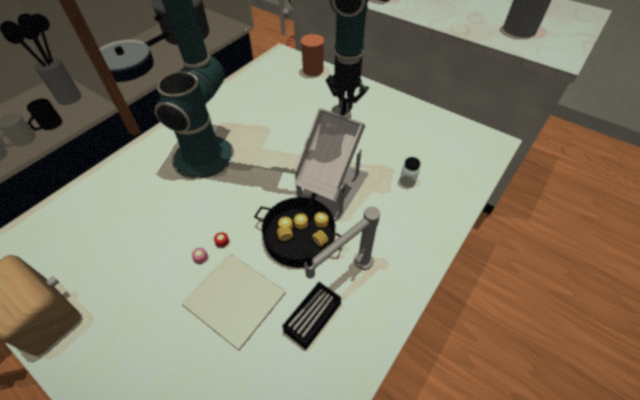

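Call:
play_rows([
  [[-0.005,0.04,-0.044],[0,0,0]],
  [[-0.01,0.076,-0.093],[0,0,0]],
  [[-0.015,0.107,-0.145],[0,0,0]],
  [[-0.018,0.132,-0.199],[0,0,0]],
  [[-0.021,0.152,-0.256],[0,0,0]],
  [[-0.023,0.167,-0.315],[0,0,0]],
  [[-0.0235,0.172,-0.345],[0,0,0]],
  [[-0.024,0.175,-0.375],[0,0,0]],
  [[-0.024,0.175,-0.375],[0,0,0]],
])

```text
time: 56.32
tool_pos: [0.4719, 0.3019, 0.1454]
tcp_rot: [-1.568, -0.107, 0.107]
wrist_force: [-10.5, -2.0, 7.5]
width: 0.157
```

Call:
play_rows([
  [[0,0,0],[0,0,0]],
  [[0,0,0],[0,0,0]],
  [[0,0,0],[0,0,0]],
  [[0,0,0.12],[0,0,0]],
  [[0,0,0.25],[0,0,0]],
  [[0,0,0.38],[0,0,0]],
  [[0.03,-0.12,0.4],[0,0,0]],
  [[0.06,-0.27,0.4],[0,0,0]],
  [[0.09,-0.41,0.4],[0,0,0]],
  [[0.1,-0.5,0.4],[0,0,0]],
], gripper=0.4)

```text
time: 57.58
tool_pos: [0.5125, 0.0993, 0.3032]
tcp_rot: [-1.569, -0.107, 0.105]
wrist_force: [-0.1, -0.1, 0.2]
width: 0.598
```

```bash
python3 - <<'E'
from h import *
corns2('w14.png'); save('top','t14.png')
im,d,st=save('wrist','w14.png')
P=cloud('wrist',d,st)
x=np.array([.9907,.136]);y=np.array([-.136,.9907])
q=P.reshape(-1,3); r=q[:,:2]-[.505,.065]; X=r@x; Y=r@y
m=(abs(X)<.06)&(q[:,2]>.1)&(q[:,2]<.146)&(d.ravel()>0)
for a,b in [(-.037,-.003),(.005,.19),(-.085,-.045)]:
    k=m&(Y>a)&(Y<b); print(a,b,k.sum(),np.polyfit(Y[k],q[k,2],1) if k.sum()>9 else 0)
E
```

```text
px [286. 265.] [  32   51 1248] top 0.046 mean [ 0.4894 -0.096 ]
px [355. 257.] [ 26  29 590] top 0.048 mean [ 0.5925 -0.0471]
tcp [0.5125 0.0993 0.3032] 57.575
-0.037 -0.003 2778 [-1.03872838e-04  1.39202321e-01]
0.005 0.19 21636 [0.00080746 0.14014269]
-0.085 -0.045 342 [-0.00753278  0.13784922]
```

View pics/t14.png

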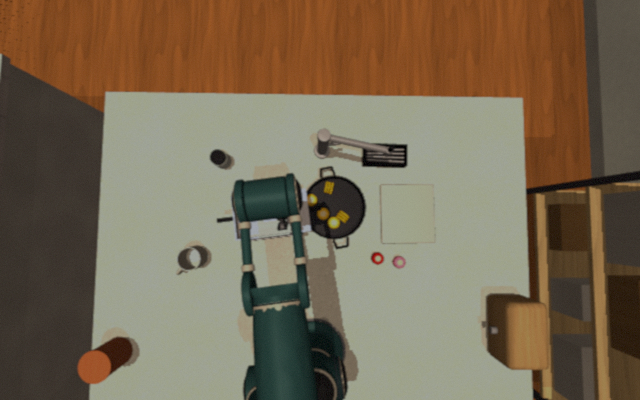

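View pics/w14.png

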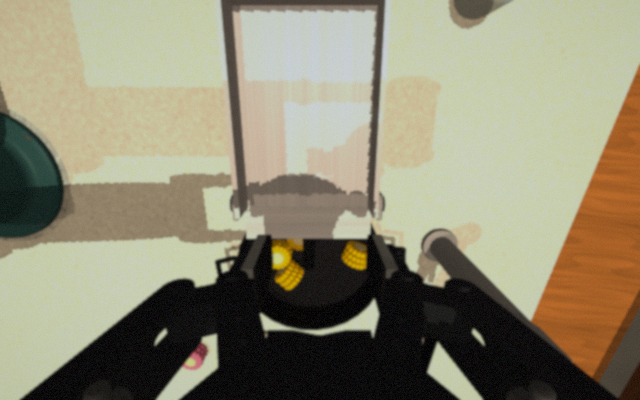

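Call:
play_rows([
  [[0,-0.13,0],[0,0,0]],
  [[0.003,-0.2625,-0.02],[0,0,0]],
  [[0.003,-0.2625,-0.15],[0,0,0]],
  [[0.003,-0.2625,-0.29],[0,0,0]],
  [[0.003,-0.2625,-0.4],[0,0,0]],
  [[0.003,-0.2625,-0.474],[0,0,0]],
  [[0.003,-0.2625,-0.474],[0,0,0]],
  [[0.003,-0.2625,-0.474],[0,0,0]],
])

```text
time: 58.72
tool_pos: [0.5142, -0.0025, 0.1146]
tcp_rot: [-1.568, -0.109, 0.106]
wrist_force: [0.8, 0.0, -0.2]
width: 0.599
```

Call:
play_rows([
  [[0,0,0],[0,0,0]],
  [[0,0,0],[0,0,0]],
  [[0,0,0],[0,0,0]],
  [[0,0,0],[0,0,0]],
  [[0,0,0],[0,0,0]],
], gripper=1, squeeze=25)

```text
time: 59.35
tool_pos: [0.513, -0.0033, 0.1148]
tcp_rot: [-1.568, -0.107, 0.107]
wrist_force: [-4.7, -0.3, 6.7]
width: 0.156
```

```bash
python3 - <<'E'
from h import *
import math
st=bot.read_state(); print(np.round(st['tool_pos'],4),st['width'],np.round(st['wrist_force'],1))
y=np.array([-.136,.9907])
for a in np.linspace(1.57,-0.04,11)[1:]:
    Y=-7.5*math.cos(a)-70*math.sin(a); Z=70*math.cos(a)-7.5*math.sin(a)
    d=(Y+70)/1000*y; print(round(a,2),np.round(np.array([*d,(Z+7.5)/1000])/.4,3))
E
```

```text
[ 0.513  -0.0033  0.1148] 0.1562872418804622 [-4.7 -0.3  6.7]
1.41 [ 0.    -0.001  0.028]
1.25 [-0.     0.003  0.056]
1.09 [-0.002  0.011  0.084]
0.93 [-0.003  0.024  0.109]
0.76 [-0.005  0.04   0.132]
0.6 [-0.008  0.06   0.152]
0.44 [-0.011  0.082  0.169]
0.28 [-0.015  0.107  0.182]
0.12 [-0.018  0.134  0.19 ]
-0.04 [-0.022  0.162  0.194]
```

Call:
play_rows([
  [[0,-0.001,0.028],[0,0,0]],
  [[0,0.003,0.056],[0,0,0]],
  [[-0.002,0.011,0.084],[0,0,0]],
  [[-0.003,0.024,0.109],[0,0,0]],
  [[-0.005,0.04,0.132],[0,0,0]],
  [[-0.008,0.06,0.152],[0,0,0]],
  [[-0.011,0.082,0.169],[0,0,0]],
  [[-0.015,0.107,0.182],[0,0,0]],
  [[-0.018,0.134,0.19],[0,0,0]],
  [[-0.022,0.162,0.194],[0,0,0]],
])

```text
time: 60.6
tool_pos: [0.5041, 0.0617, 0.1915]
tcp_rot: [-1.57, -0.107, 0.107]
wrist_force: [0.5, -4.5, -5.7]
width: 0.155
```

Call:
play_rows([
  [[0,0,0],[0,0,0]],
  [[0,0.004,0],[0,0,0]],
  [[0,0.004,0],[0,0,0]],
])

```text
time: 60.98
tool_pos: [0.504, 0.063, 0.1916]
tcp_rot: [-1.569, -0.107, 0.108]
wrist_force: [-3.4, -2.8, 0.3]
width: 0.159
```

Call:
play_rows([
  [[0,0,0],[0,0,0]],
  [[0,0,0],[0,0,0]],
  [[0,0,0],[0,0,0]],
  [[0,0,0.1],[0,0,0]],
  [[0,0,0.24],[0,0,0]],
  [[0,0,0.35],[0,0,0]],
  [[0,-0.12,0.4],[0,0,0]],
  [[0,-0.2,0.4],[0,0,0]],
  [[0,-0.2,0.4],[0,0,0]],
], gripper=0.4)

```text
time: 62.1
tool_pos: [0.5044, -0.0182, 0.3515]
tcp_rot: [-1.568, -0.106, 0.104]
wrist_force: [0.3, -0.5, -0.6]
width: 0.599
```

```bash
python3 - <<'E'
from h import *
corns2('w15.png'); save('scene','s15.png')
for n in ['scene','scene']:
  cams.read_camera(n)
  for l in ['gate_tab','spout_knob','tray_handle']:
    print(l,[(round(x['conf'],2),np.round(cam2w(n,x['xyz']),3).tolist()) for x in cams.mark_of(n,l)])
im,d,st=save('wrist','w15.png')
P=cloud('wrist',d,st)
x=np.array([.9907,.136]);y=np.array([-.136,.9907])
q=P.reshape(-1,3); r=q[:,:2]-[.505,.065]; X=r@x; Y=r@y
m=(abs(X)<.06)&(d.ravel()>0)&(Y>-.08)&(Y<.04)
for z in np.arange(.145,.235,.01):
    k=m&(q[:,2]>z)&(q[:,2]<z+.01); print(round(z,3),k.sum(),np.percentile(Y[k],[5,50,95]).round(4) if k.sum() else 0)
E
```

```text
px [316. 168.] [  85   92 2554] top 0.037 mean [ 0.4959 -0.0411]
px [369. 181.] [ 31  27 558] top 0.048 mean [ 0.5942 -0.0482]
tcp [ 0.5044 -0.0182  0.3515] 62.1
gate_tab [(0.58, [0.503, 0.052, 0.211])]
spout_knob [(0.58, [0.696, -0.229, 0.271])]
tray_handle [(0.91, [0.473, 0.299, 0.163]), (0.22, [0.506, 0.065, 0.142])]
gate_tab [(0.9, [0.504, 0.055, 0.211]), (0.32, [0.496, -0.03, 0.02]), (0.25, [0.523, -0.068, 0.005])]
spout_knob [(0.73, [0.692, -0.23, 0.271])]
tray_handle [(0.8, [0.472, 0.299, 0.165])]
0.145 9 [-0.004 -0.004 -0.004]
0.155 35 [-0.0042 -0.0041 -0.0041]
0.165 33 [-0.0043 -0.0042 -0.0042]
0.175 591 [-0.0104 -0.0074 -0.0048]
0.185 7 [-0.0139 -0.0113 -0.0087]
0.195 10 [-0.006  -0.0055 -0.0055]
0.205 0 0
0.215 182 [-0.0171 -0.0118 -0.0065]
0.225 5 [-0.0155 -0.0083 -0.0076]
```

View pics/w15.png

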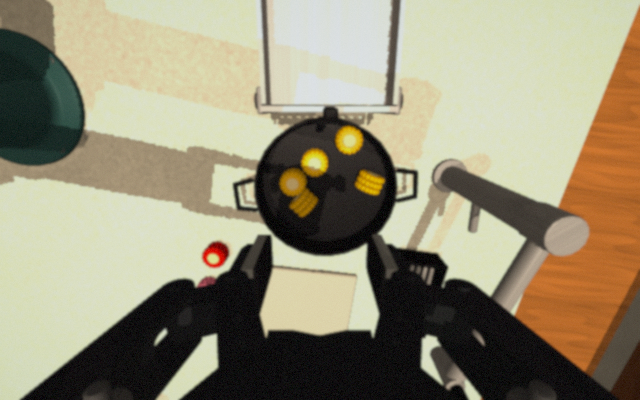

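View pics/s15.png

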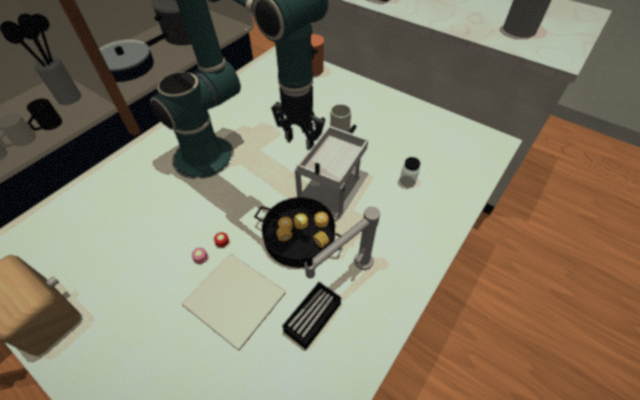

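Call:
play_rows([
  [[0.1,-0.11,0.01],[0,0,0]],
  [[0.2,-0.22,0.01],[0,0,0]],
  [[0.3,-0.33,0.01],[0,0,0]],
  [[0.4,-0.44,0.01],[0,0,0]],
  [[0.4765,-0.53,0.01],[0,0,0]],
  [[0.4765,-0.53,-0.05],[0,0,0]],
  [[0.4765,-0.53,-0.17],[0,0,0]],
  [[0.4765,-0.53,-0.24],[0,0,0]],
  [[0.4765,-0.53,-0.24],[0,0,0]],
  [[0.4765,-0.53,-0.24],[0,0,0]],
], gripper=0)

```text
time: 63.9
tool_pos: [0.6955, -0.2288, 0.2564]
tcp_rot: [-1.569, -0.109, 0.106]
wrist_force: [0.1, 1.2, -0.5]
width: 1.0
```

Call:
play_rows([
  [[0,0,0],[0,0,0]],
  [[0,0,0],[0,0,0]],
  [[0,0,0],[0,0,0]],
  [[0,0,0],[0,0,0]],
  [[0,0,0],[0,0,0]],
  [[0,0,0],[0,0,0]],
], gripper=1, squeeze=30)

```text
time: 64.65
tool_pos: [0.6949, -0.2288, 0.2554]
tcp_rot: [-1.568, -0.107, 0.107]
wrist_force: [-0.6, 0.8, 3.4]
width: 0.179
```

```bash
python3 - <<'E'
from h import *
import math
st=bot.read_state(); p=np.array(st['tool_pos']); print(np.round(p,4),st['width'],np.round(st['wrist_force'],1))
C=np.array([.737,-.022]); v=p[:2]-C; a0=math.atan2(-v[1],-v[0]); r=np.hypot(*v); print(a0,r)
af=math.atan2(.047,.217)
for a in np.linspace(a0,af,9)[1:]:
    q=C+r*np.array([-math.cos(a),-math.sin(a)]); print(round(a,2),np.round(q,3),np.round((q-p[:2])/.4,3))
E
```

```text
[ 0.6949 -0.2288  0.2554] 0.17894370892180542 [-0.6  0.8  3.4]
1.3698004253231058 0.21107865728628597
1.23 [ 0.666 -0.221] [-0.073  0.021]
1.08 [ 0.638 -0.208] [-0.143  0.051]
0.94 [ 0.612 -0.192] [-0.208  0.092]
0.79 [ 0.589 -0.172] [-0.265  0.142]
0.65 [ 0.569 -0.149] [-0.316  0.199]
0.5 [ 0.552 -0.124] [-0.357  0.263]
0.36 [ 0.539 -0.096] [-0.389  0.332]
0.21 [ 0.531 -0.067] [-0.41   0.405]
```

Call:
play_rows([
  [[-0.073,0.021,0],[0,0,0]],
  [[-0.143,0.051,0],[0,0,0]],
  [[-0.208,0.092,0],[0,0,0]],
  [[-0.265,0.142,0],[0,0,0]],
  [[-0.316,0.199,0],[0,0,0]],
  [[-0.357,0.263,0],[0,0,0]],
  [[-0.389,0.332,0],[0,0,0]],
  [[-0.41,0.405,0],[0,0,0]],
  [[-0.41,0.405,0],[0,0,0]],
  [[-0.41,0.405,0],[0,0,0]],
])

```text
time: 65.9
tool_pos: [0.531, -0.067, 0.2553]
tcp_rot: [-1.569, -0.108, 0.107]
wrist_force: [-0.4, 0.4, 3.4]
width: 0.176
```

Call:
play_rows([
  [[0,0,0],[0,0,0]],
  [[0,0,0],[0,0,0]],
  [[0,0,0],[0,0,0]],
  [[0,0,0],[0,0,0]],
  [[0,0,0.12],[0,0,0]],
  [[0,0,0.25],[0,0,0]],
  [[0,0,0.25],[0,0,0]],
  [[-0.1,-0.15,0.25],[0,0,0]],
  [[-0.2,-0.3,0.25],[0,0,0]],
  [[-0.25,-0.42,0.25],[0,0,0]],
], gripper=0)

```text
time: 67.15
tool_pos: [0.4329, -0.2278, 0.3538]
tcp_rot: [-1.568, -0.107, 0.109]
wrist_force: [0.7, 0.2, 0.3]
width: 1.0
```

Call:
play_rows([
  [[0,-0.14,0],[0,0,0]],
  [[0,-0.28,0],[0,0,0]],
  [[0,-0.28,0],[0,0,0]],
  [[0,-0.28,0],[0,0,0]],
])

```text
time: 67.65
tool_pos: [0.434, -0.3387, 0.3536]
tcp_rot: [-1.566, -0.105, 0.108]
wrist_force: [-0.3, 0.2, -0.2]
width: 1.0
```

```bash
python3 - <<'E'
from h import *
print(np.round(bot.read_state()['tool_pos'],3))
for n in ['scene','top']:
  save(n,n+'16.png')
  for l in ['gate_tab','spout_knob','nozzle','tray_handle','pan','corn1','mug','jar','cutlery_box']:
    print(n,l,[(round(x['conf'],2),np.round(cam2w(n,x['xyz']),3).tolist()) for x in cams.mark_of(n,l)])
E
```

```text
[ 0.434 -0.339  0.354]
scene gate_tab [(0.74, [0.505, 0.055, 0.212])]
scene spout_knob [(0.86, [0.531, -0.069, 0.273]), (0.55, [0.331, 0.432, 0.004]), (0.43, [0.501, -0.344, -0.001])]
scene nozzle [(0.98, [0.533, -0.066, 0.195])]
scene tray_handle []
scene pan [(0.58, [0.523, -0.071, 0.004])]
scene corn1 [(0.73, [0.485, -0.102, 0.026]), (0.61, [0.325, -0.308, 0.018]), (0.6, [0.498, -0.032, 0.021]), (0.58, [0.338, -0.228, 0.015]), (0.53, [0.593, -0.048, 0.03]), (0.44, [0.548, 0.014, 0.023]), (0.43, [0.467, -0.069, 0.02])]
scene mug [(0.98, [0.333, 0.43, 0.003]), (0.41, [0.735, -0.024, 0.0]), (0.26, [0.594, -0.048, 0.028])]
scene jar [(0.93, [0.69, 0.344, -0.001])]
scene cutlery_box [(0.78, [0.713, -0.258, 0.0])]
top gate_tab [(0.57, [0.505, 0.056, 0.212]), (0.5, [0.467, -0.068, 0.023])]
top spout_knob [(0.87, [0.53, -0.071, 0.273]), (0.7, [0.588, -0.046, 0.028]), (0.46, [0.74, -0.018, -0.001])]
top nozzle [(0.94, [0.53, -0.068, 0.196])]
top tray_handle [(0.93, [0.471, 0.303, 0.163])]
top pan [(0.92, [0.519, -0.069, 0.001]), (0.63, [0.467, -0.071, 0.021])]
top corn1 [(0.69, [0.469, -0.071, 0.022]), (0.68, [0.328, -0.308, 0.015]), (0.63, [0.498, -0.03, 0.022]), (0.61, [0.341, -0.227, 0.017]), (0.55, [0.549, 0.015, 0.02]), (0.53, [0.488, -0.102, 0.025]), (0.49, [0.593, -0.047, 0.025])]
top mug [(0.62, [0.336, 0.434, 0.004])]
top jar [(0.89, [0.696, 0.343, -0.0])]
top cutlery_box [(0.59, [0.714, -0.25, -0.003]), (0.36, [0.53, -0.069, 0.275]), (0.28, [0.74, -0.02, -0.003])]
```

View pics/scene16.png

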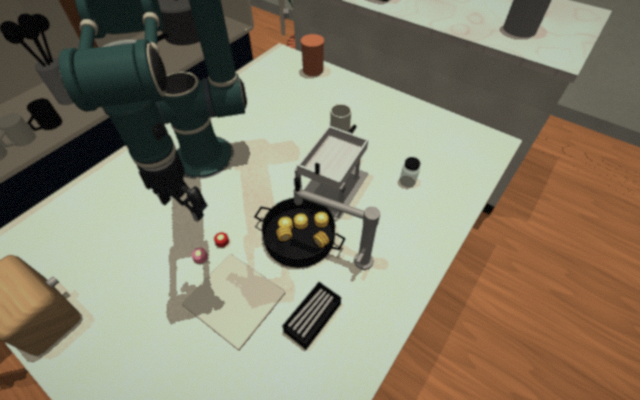

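View pics/top16.png

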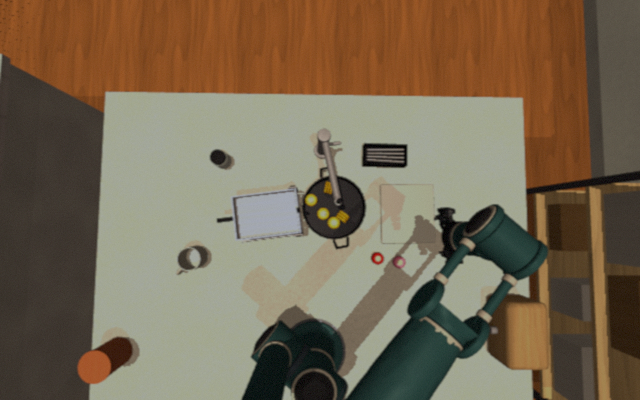

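```bash
python3 -c "
from workcell import bot
print(bot.finish_job())"
```

```text
the job is handed in; nothing more can be done
None
```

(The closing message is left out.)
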